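Put away the jeweller's cleaning place

ROBOT

A 6-joint arm with a two-finger parallel gripper is mounted at the origin on the work surface. World frame = base frame: x ahead of the robot, y to its left, z up, the work surface at z = 0. Lengths are in mm, angles in rad, forces in N, time in s.
With the tool pointing down it reaches from about 275 to 750 mm from the base axis. Payload 10.2 kg.
Tool frame: the origin (TCP) lies at the very end of the fingers, on their centre line; the grasp point (between the pads) lies 19 mm behind it (ctrl.tcp_to_grasp is the distance from the TCP to the grasp point, in mm); z points along the fingers, y is the direction in which the jaws open and shut (so a half turn about z gives the same grasp; the last joint's range is limited). The gripper opens to 85 mm and grips with 20 to 120 N. Pads are 22 mm wide; open, the fingers measure 114 mm over their backs; the gripper's body (76 mm by 85 mm) begins 54 mm behind the grasp point. The pads swing forward as they close: fully open they stand 13 mm farther back than shut.
Start: joints at [-1.419, 0.313, 1.498, -0, 1.331, -0.223], TCP at [192.183, -488.566, 231.294] pointing down, gripper open.
Joint ranges: [-2.94, 2.94], [-0.97, 2.17], [0.19, 2.56], [-1.23, 4.37], [0.02, 3.11], [-2.88, 2.88]. Speed limits (rad/s): [2.39, 2.39, 3.01, 3.14, 3.14, 3.14].

INTERFACE

Orientations are given as a unit quaternion [w, x, y, z].
In Python, from rig import ctrl, cams, job gives the robot as it stands. The module is installed in compiled form; this text tells all that it offers.
- The arm moves only by the tool drive_tool, never from a script. Its arguments are lists of equal length, an entry for each row: "gripper": the opening, from 0 (shut) to 1 (fully open); "dp": the shift along the tool's x, y, z normalised to -1 to 1, where 1 is 0.2 m, a list of three; "twist": the turn about the tool's z normalised to -1 to 1, where 1 is 90 degrees. In form: {"gripper": [gripper, ...], "dp": [[tx, ty, tz], ...], "twist": [twist, ...]}. A call has 1 to 20 rows; each row is the pose to reach, as a shift and turn from the pose commanded when the call began, along the tool's axes at that moment; what a row does not reach only later rows make up. A row lasts 1/10 s, in which the tool goes at most 50 mm and 8.59 degrees, less where a joint would pass 70% of its speed; a pose out of reach is approached as far as the arm can. A call with a number of a shift or a turn outside -1 to 1 is refused whole. A call with a gripper value outside its range is refused whole. The fingers move at their own pace and stop on an object; "newtons" is the grip in N (left out, the last holds). Time passes only in rows, so rows that repeat a pose let the fingers close. It gives the time, the measured TCP pose, the force and the opening at its end, in the units of the state.
- ctrl.sense(): the state, without advancing time (a new reading comes with each control period).
- cams.capture(name): name is "side" or "top"; returns a dict with "pixels" (384x512x3 uint8, red, green, blue), "camera_matrix" (3x3 intrinsics, pixels), "xyz" and "orientation" of the camera in the world. Camera axes: x right, y down, z forward; pixel columns grow to the right and rows downward; lengths in mm; the calibration is good to about 2 mm. A picture is of the moment at which its call begins. There is no depth.
- job.finish_job(): hands the job in, once; it reports no verdict.
The state is a dict: "time_s": time; "joints": joint angles; "dq": joint speeds; "tau": joint torques, N m; "eef_pos": TCP position; "ee_rot": TCP orientation; "force": force on the tool from outside, world axes, zero at the start; "wrist_torque": the same for the moment, N m; "grip_width": opening from 0.0 (shut) to 1.0 (fully open).
Only numpy, scipy, OpenCV 4.12 (cv2) and the standard library are available. Lean on these libraries where they do the work, as an engineer would, in place of code of your own. Each camera call takes 0.05 s, during which the arm holds its last target.

TASK

Put the cleaning place away for the evening: lift the lid off the pot and set it down on the round cork mat, lower the dip basket upright into the pot by its hoop and let it go, and then put the lid back on so that it closes the pot. Also gather every loose rinse cup by its handle and nest them all, upright, into one stack in the cup that stands on the tray; leave that stack on the tray, and leave the soldering brick, the jar and the hammer where they are.

Things in the scene. Friction and masses are not known exactly. Their poses are not given: they have to be found in the camera images.
- crock: white ceramic pot, fixed to the bench, round and open, 150 mm outside diameter (154 at the rim), 138 mm inside, 105 mm high, floor 6 mm thick. Origin: centre of its underside, z up.
- lid: loose round aluminium lid of the pot, 156 mm diameter. Origin: centre of its underside. Upwards from there: a tapered plug (radius 57 to 62 mm) 8 mm high that enters the pot's mouth; the plate, edge at z = 8 to 12 mm, 16 mm at the middle; a neck and a black knob, a 28 mm diameter cylinder at z = 22 to 48 mm. On the closed pot its origin is 97 mm above the pot's origin.
- rest: round cork mat, fixed to the bench, 170 mm diameter, 8 mm thick; the place for the lid while the pot is open. Origin: centre of its underside, bench level.
- tray: square aluminium drip tray, fixed to the bench, 190 mm by 190 mm, walls 14 mm high and 4 mm thick, floor 4 mm thick. Origin: centre of its underside.
- basket: loose dark steel round dip basket: 84 mm diameter at the rim, 70 at the foot, body 46 mm high. A fixed hoop handle of 8 mm round bar stands over it: legs rise from the rim at -y and +y to a straight level top bar along the basket's y axis, 52 mm long, its centre line 82 mm above the underside (86 over all). Origin: centre of its underside.
- cup0: steel tapered cup standing on the tray, bottom of the stack. Outside 60 mm diameter at the foot, 105 at the rim, 60 high, wall 3; inner floor 19 mm above the underside, so each nested cup sits 19 mm above the one below (3 mm play). Handle: level bar 10 wide, 8 thick, along the cup's +x from 48 to 101 mm from its axis, 52 to 60 mm above the underside. Origin: centre of the underside, z up.
- cup1: bare steel rinse cup exactly like cup0 (see there), standing loose on the bench; two to four of cup1..cup4 are present, the others are absent (None)
- cup2: bare steel rinse cup exactly like cup0 (see there), standing loose on the bench; two to four of cup1..cup4 are present, the others are absent (None)
- cup3: bare steel rinse cup exactly like cup0 (see there), standing loose on the bench; two to four of cup1..cup4 are present, the others are absent (None)
- cup4: bare steel rinse cup exactly like cup0 (see there), standing loose on the bench; two to four of cup1..cup4 are present, the others are absent (None)
- brick: soldering brick, about 75 x 150 x 40 mm, with tweezers on it, at the side of the bench; bystander. Origin: centre of its underside.
- jar: amber glass jar 70 mm diameter, 75 mm high with steel cap; bystander. Origin: centre of its underside.
- mallet: hammer lying on the bench, 240 mm long; bystander. Origin: on its underside.
Things that resemble listed ones, but are neither listed nor needed, are in the scene too. What is shaped like the cup3 but orange or red is not meant.

How it is judged:
By the outcome, as a careful person would: the job done as asked, in the order asked, and still so for the second after the job is handed in, with the robot touching nothing.
Of cup1, cup2, cup3, cup4 only 2 to 4 are there at a start; the rules pass over those that are not, and their reading is None.
At some moment in a run one of cup1, cup2, cup3, cup4, basket may be knocked a few centimetres aside while the robot is not near it.
It also fails if it takes over 210 s, if anything falls off the work surface, if the arm or the gripper's body presses on something with over 40 N, if the wrist force passes 120 N, or if a joint passes its speed limit or range.

## Working session

There is one attempt and no reset: what is moved stays moved. The work goes in short steps, Python scripts to look and compute and a tool call to move; the robot and the scene stay as the last step left them, time stands still between calls to the robot, and variables do not carry over. Pictures are saved under pics/ and viewed, and the job is handed in when it is done.

Besides the shell and the picture viewer there is one more tool, called after ">>>" as name([rows], argument=value, ...), one row to a line, values as JSON. drive_tool: Moves the arm, as the interface text tells. Scaled input: -1 to 1 covers 0.2 m each way for a shift and 90 degrees each way for a turn. Its arguments: {"type":"object","properties":{"gripper":{"type":"array","items":{"type":"number"}},"dp":{"type":"array","items":{"type":"array","items":{"type":"number"}}},"twist":{"type":"array","items":{"type":"number"}},"newtons":{"type":"number"}},"required":["gripper","dp","twist"]}

```bash
mkdir -p pics; ls; cat > h.py <<'E'
import numpy as np, cv2
from scipy.spatial.transform import Rotation as R
from rig import ctrl, cams, job
def cap(n,f=None):
    c=cams.capture(n)
    if f: cv2.imwrite('pics/'+f,c['pixels'][:,:,::-1])
    return c
def Rq(q): return R.from_quat([q[1],q[2],q[3],q[0]]).as_matrix()
def ray(c,u,v,z):
    K=np.array(c['camera_matrix']); d=Rq(c['orientation'])@np.linalg.inv(K)@[u,v,1]
    o=np.array(c['xyz']); return o+d*(z-o[2])/d[2]
def proj(c,p):
    K=np.array(c['camera_matrix']); q=K@(Rq(c['orientation']).T@(np.array(p,float)-np.array(c['xyz'])));return q[:2]/q[2]
def crop(c,f,u0,v0,u1,v1,s):
    im=c['pixels'][v0:v1,u0:u1,::-1]; cv2.imwrite('pics/'+f,cv2.resize(im,None,fx=s,fy=s,interpolation=cv2.INTER_CUBIC))
E
python3 - <<'E'
from h import *
for n in('top','side'):
    c=cap(n,n+'0.png'); print(n,c['xyz'],c['orientation'],np.array(c['camera_matrix']).round(1).tolist())
s=ctrl.sense(); print(s, ctrl.tcp_to_grasp, Rq(s['ee_rot']).round(3))
E
```

```text
pics
top [ 295.97620805   86.70648537 1484.22575054] [-0.06942185  0.70692783 -0.70080425  0.06562816] [[430.1, 0.0, 255.8], [0.0, 430.1, 191.8], [0.0, 0.0, 1.0]]
side [ 219.9718238  1427.98743284  881.21096749] [ 0.06263143 -0.11217096  0.86181572 -0.49068182] [[438.3, 0.0, 256.0], [0.0, 438.3, 191.2], [0.0, 0.0, 1.0]]
{'time_s': 0.1, 'joints': array([-1.41938960e+00,  3.13373168e-01,  1.49832763e+00,  2.22570651e-05,
        1.33100076e+00, -2.23427837e-01]), 'dq': array([ 0.000915  , -0.00059505, -0.00343339, -0.00100457,  0.00316536,
       -0.00190833]), 'tau': array([ 1.95163644e-03, -4.12900507e+01, -2.60142678e+01, -2.61324876e-04,
        3.05982423e-03, -1.00144106e-06]), 'eef_pos': array([ 192.15907909, -488.33632683,  230.81559087]), 'ee_rot': array([-5.53703787e-04,  9.82489071e-01,  1.86319395e-01,  3.07634565e-05]), 'force': array([0.25128019, 0.22183381, 0.14296222]), 'wrist_torque': array([ 0.00488385, -0.04086693,  0.02540194]), 'grip_width': 0.996588483178824} 18.700000000000003 [[ 0.931  0.366 -0.   ]
 [ 0.366 -0.931  0.001]
 [ 0.    -0.001 -1.   ]]
```

```bash
python3 - <<'E'
import cv2
for n in('top','side'):
    im=cv2.imread(f'pics/{n}0.png'); cv2.imwrite(f'pics/{n}0b.png',cv2.resize(im,(800,600),interpolation=cv2.INTER_CUBIC))
E
```

```text
(no output)
```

View pics/top0b.png

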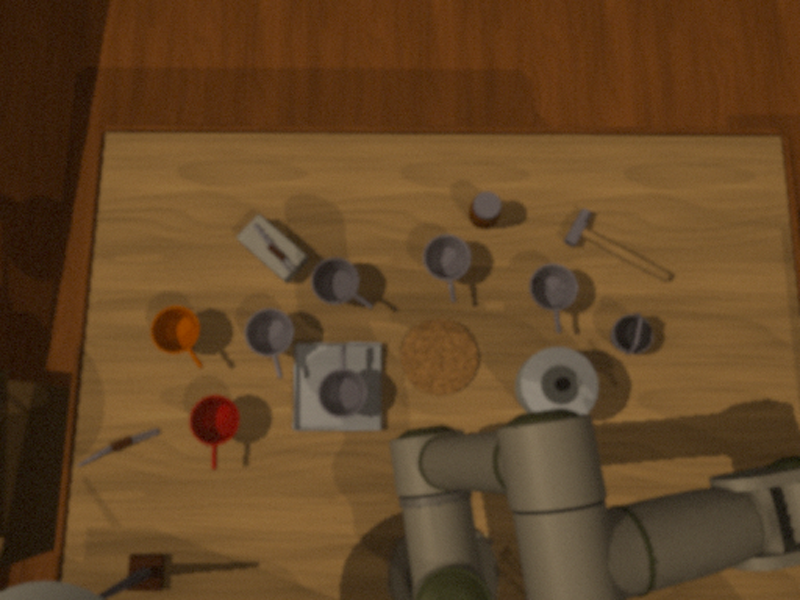

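View pics/side0b.png

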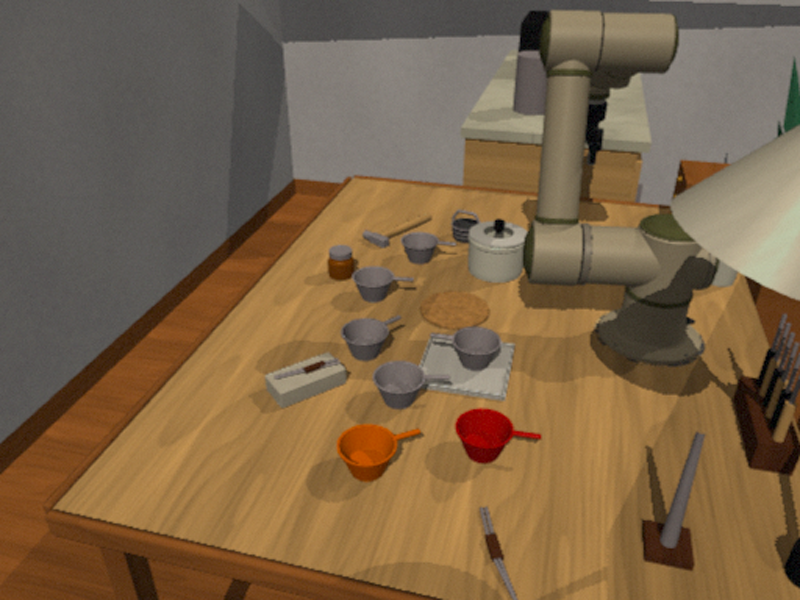

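```bash
python3 - <<'E'
from h import *
c=cap('top'); 
crop(c,'t1.png',150,130,330,290,4.4)
crop(c,'t2.png',290,120,450,280,3.7)
c=cap('side'); crop(c,'s1.png',200,120,350,270,4)
E
```

```text
(no output)
```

View pics/t1.png

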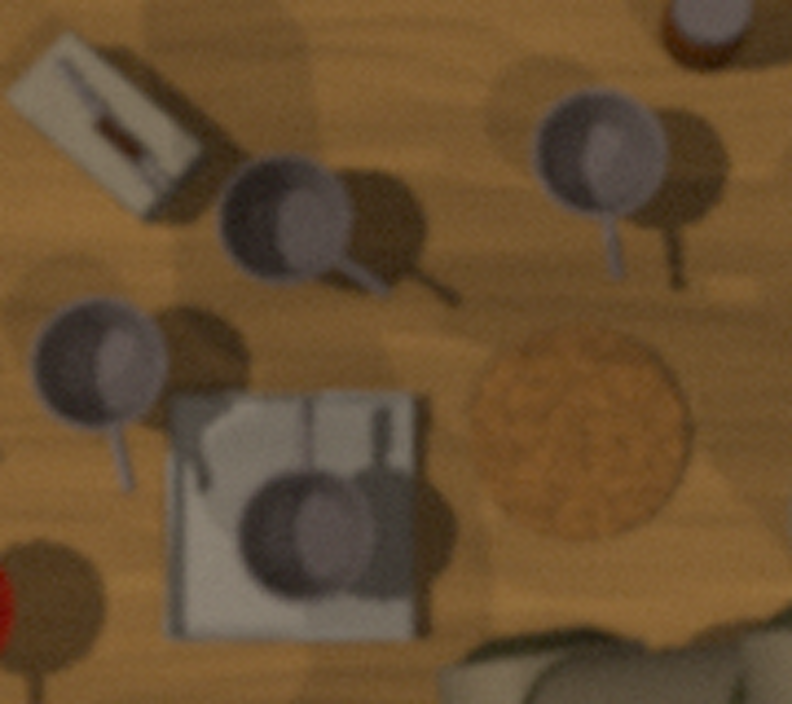

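View pics/t2.png

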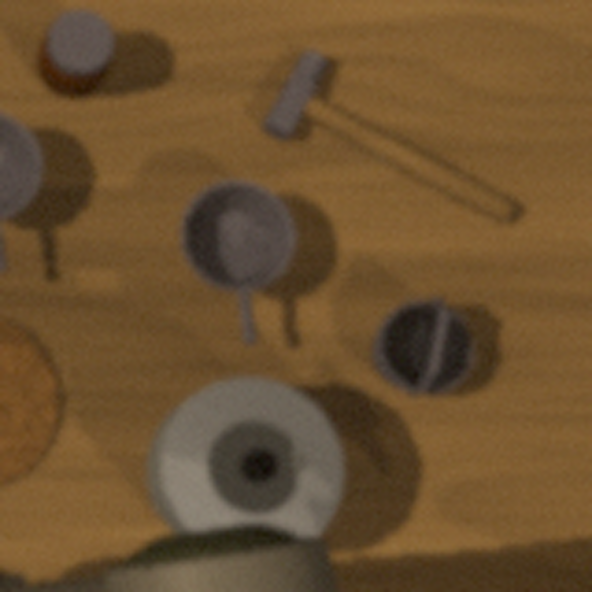

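View pics/s1.png

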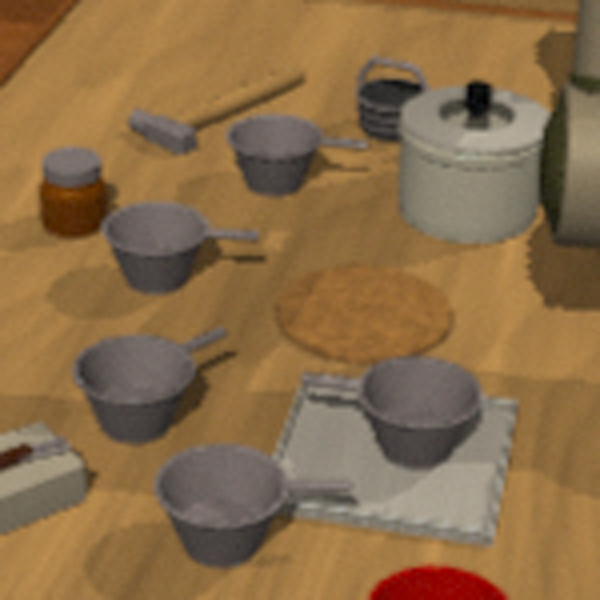

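```bash
cat >> h.py <<'E'
def px(x,y,s,u0,v0): return (x+.5)/s-.5+u0,(y+.5)/s-.5+v0
def circ(p,r,z,n=60):
    a=np.linspace(0,2*np.pi,n); return np.c_[p[0]+r*np.cos(a),p[1]+r*np.sin(a),np.full(n,z)]
def cupw(p,th,z=0):
    d=np.array([np.cos(th),np.sin(th)]);nn=np.array([-d[1],d[0]])
    L=[circ(p,52.5,z+60),circ(p,30,z)]
    b=[];
    for r,w in((48,5),(101,5),(101,-5),(48,-5),(48,5)): b.append([*(np.array(p[:2])+r*d+w*nn),z+60])
    return L+[np.array(b)]
def overlay(c,curves,f,u0,v0,u1,v1,s):
    im=cv2.resize(c['pixels'][v0:v1,u0:u1,::-1],None,fx=s,fy=s,interpolation=cv2.INTER_CUBIC)
    for k in curves:
        q=np.array([proj(c,p) for p in k]); q=(q+.5-[u0,v0])*s-.5
        cv2.polylines(im,[np.round(q).astype(int)],False,(0,255,0),1)
    cv2.imwrite('pics/'+f,im)
E
python3 - <<'E'
from h import *
t=cap('top'); s=cap('side')
cv=[]
for n,ce,tp,k,z in(('A',(285,218),(388,293),1,0),('B',(600,152),(617,277),1,0),('C',(100,362),(128,490),1,0),('0',(306,536),(308,398),1,4),('D',(240,235),(251,342),2,0)):
    a=(4.4,150,130) if k==1 else (3.7,290,120)
    p=ray(t,*px(*ce,*a),60+z); q=ray(t,*px(*tp,*a),60+z)
    th=np.arctan2(*(q-p)[1::-1]); print(n,p.round(1),np.degrees(th).round(1),np.linalg.norm(q-p).round(1))
    cv+=cupw(p,th,z)
a=(3.7,290,120)
m=ray(t,*px(582,432,4.4,150,130),8); print('mat',m); cv.append(circ(m,85,8))
tr=[ray(t,*px(*x,4.4,150,130),14) for x in((168,392),(412,394),(417,638),(170,638))]; print(np.round(tr,1)); cv.append(np.array(tr+tr[:1]))
p=ray(t,*px(248,474,*a),106); k=ray(t,*px(260,464,*a),145); print('lid',p,k); cv+=[circ(k,77,105),circ(k,75,0),circ(k,14,145)]
b=ray(t,*px(424,347,*a),46); b1=ray(t,*px(440,303,*a),84);b2=ray(t,*px(430,390,*a),84); print('bas',b,b1,b2,np.linalg.norm(b1-b2)); cv+=[circ(b,42,46),circ(b,35,0),np.array([b1,b2])]
overlay(t,cv,'o1.png',150,130,330,290,4.4)
overlay(t,cv,'o2.png',290,120,450,280,3.7)
overlay(s,cv,'o3.png',200,120,350,270,4)
E
```

```text
A [614.4 236.6  60. ] -125.9 99.3
B [668.9  -6.5  60. ] -172.7 99.5
C [501.1 374.3  60. ] -165.2 100.1
0 [371.1 213.9  64. ] 0.6 103.4
D [ 604.4 -237.9   60. ] -176.2 98.9
mat [456.58372075   5.13400986   8.        ]
[[484.5 329.2  14. ]
 [484.6 138.3  14. ]
 [297.3 131.7  14. ]
 [295.6 320.3  14. ]]
lid [ 384.37559043 -227.06856825  106.        ] [ 390.2749703  -228.50850442  145.        ]
bas [ 504.55123891 -404.84295932   46.        ] [ 538.72827931 -408.31793582   84.        ] [ 460.81913168 -394.98096493   84.        ] 79.0424574336381
```

View pics/o1.png

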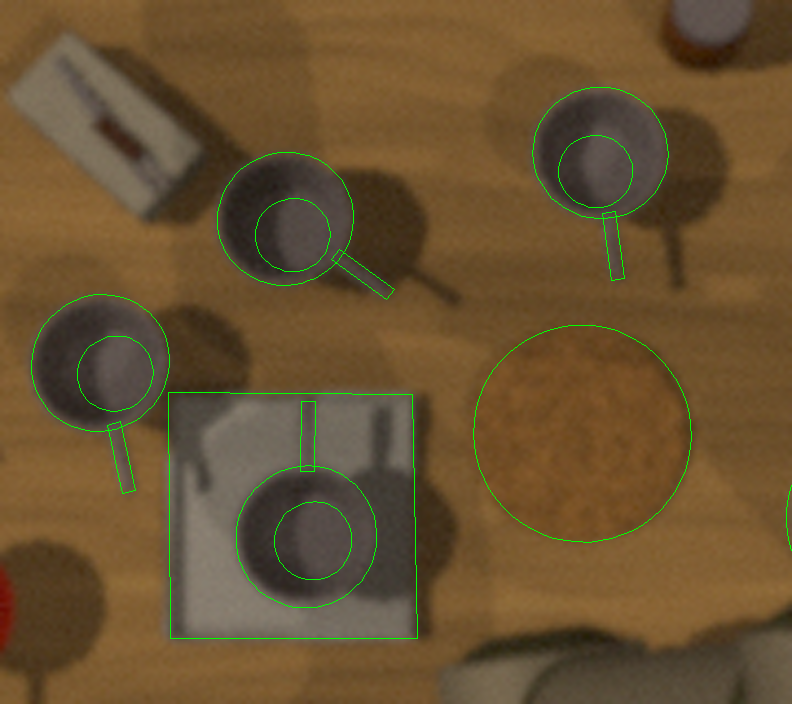

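View pics/o2.png

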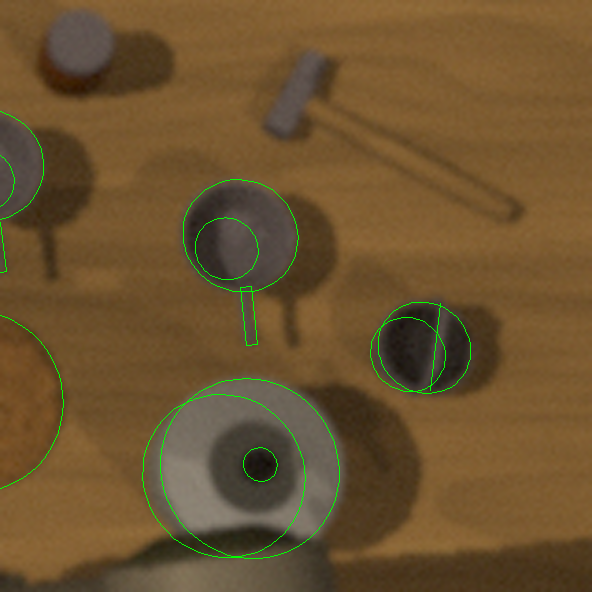

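View pics/o3.png

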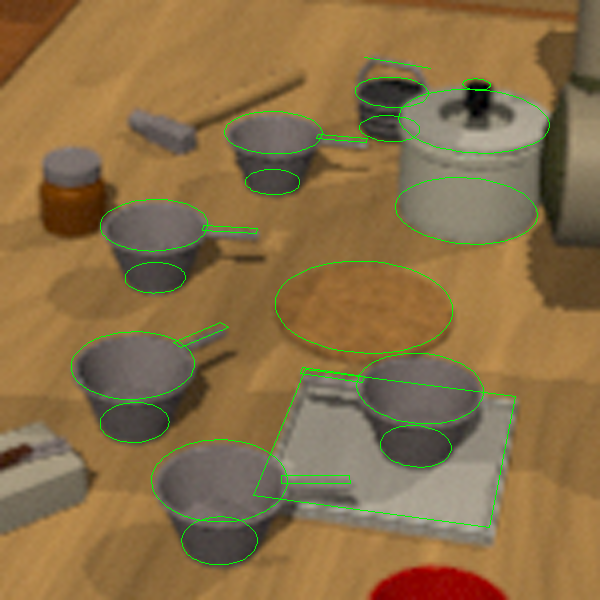

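```bash
cat >> h.py <<'E'
from scipy.optimize import minimize
from scipy.ndimage import map_coordinates
def chan(c,mode):
    im=c['pixels'].astype(np.float32)
    im=cv2.GaussianBlur(im,(0,0),0.7)
    if mode=='sat': return (im[...,0]-im[...,2])/(im.sum(2)+20)*300
    return im.mean(2)
def score(c,ch,P,mask=None):
    q=np.array([proj(c,p) for p in P]); t=np.gradient(q,axis=0); n=np.c_[t[:,1],-t[:,0]]; n/=np.linalg.norm(n,axis=1)[:,None]+1e-9
    a=q+n;b=q-n
    va=map_coordinates(ch,[a[:,1],a[:,0]],order=1);vb=map_coordinates(ch,[b[:,1],b[:,0]],order=1)
    return va-vb
def fitc(c,p0,circles,mode='sat',sgn=None,rng=14):
    """circles: list of (r,z). grid+refine"""
    ch=chan(c,mode)
    def f(x):
        tot=0
        for r,z in circles:
            s=score(c,ch,circ(x,r,z,48)); tot+=np.median(s)*0.5+s.mean() if sgn is None else sgn*s.mean()
        return -abs(tot)
    best=min(((f((p0[0]+i,p0[1]+j)),i,j) for i in range(-rng,rng+1,2) for j in range(-rng,rng+1,2)))
    r=minimize(f,[p0[0]+best[1],p0[1]+best[2]],method='Nelder-Mead',options=dict(xatol=.1,fatol=1e-3))
    return r.x,r.fun
E
python3 - <<'E'
from h import *
t=cap('top'); s=cap('side')
for n,p,cs,m in(('A',(614,237),[(52.5,60)],'sat'),('B',(669,-6),[(52.5,60)],'sat'),('C',(501,374),[(52.5,60)],'sat'),('D',(604,-238),[(52.5,60)],'sat'),('0',(371,214),[(52.5,64)],'g'),('mat',(457,5),[(85,8)],'sat'),('matg',(457,5),[(85,8)],'g'),('lid',(387,-228),[(78,107)],'sat'),('knobtop',(387,-228),[(14,145)],'g'),('bas',(504,-405),[(42,46)],'sat')):
    for nm,c in(('top',t),('side',s)):
        x,v=fitc(c,p,cs,m); print(n,nm,x.round(1),round(v,1))
E
```

```text
A top [614.6 237.9] -41.6
A side [611.5 241.8] -51.0
B top [667.6  -6.6] -44.4
B side [668.8  -3.2] -55.7
C top [499.7 375.2] -42.7
C side [499.  380.4] -40.6
D top [ 603.8 -236.3] -43.7
D side [ 601.4 -230.5] -50.1
0 top [370.  212.2] -27.0
0 side [371.7 207.7] -9.0
mat top [457.1   8.6] -11.5
mat side [454.2  17.7] -19.1
matg top [455.3   2.8] -9.7
matg side [452.8  23. ] -14.5
lid top [ 393.3 -233.1] -32.3
lid side [ 386.9 -232.5] -18.1
knobtop top [ 389.  -227.5] -31.0
knobtop side [ 386.4 -218.6] -79.2
bas top [ 504.8 -402.4] -36.4
bas side [ 501.7 -400. ] -31.6
```

```bash
cat >> h.py <<'E'
def go(x,y,z,yaw=None):
    s=ctrl.sense(); M=Rq(s['ee_rot']); d=np.array([x,y,z])-s['eef_pos']; t=M.T@d
    psi=np.degrees(np.arctan2(M[1,0],M[0,0])); tw=0 if yaw is None else -((yaw-psi+180)%360-180)/90
    q=s['joints']
    print('t',round(s['time_s'],1),'pos',s['eef_pos'].round(1),'yaw',psi.round(1),'q6',np.degrees(q[5]).round(),'F',np.round(s['force'],1),'w',round(s['grip_width']*85,1))
    print('dp',(t/200).round(3).tolist(),'twist',round(tw,3),'rows>=',int(np.ceil(max(np.linalg.norm(d)/50,abs(tw)*90/8.59)))+1)
E
python3 - <<'E'
from h import *
go(290,-359,231); go(387,-229,200)
E
```

```text
t 0.4 pos [ 192.2 -488.5  231.2] yaw 21.5 q6 -13.0 F [-1.  -0.   0.2] w 84.8
dp [0.692, -0.424, 0.001] twist 0 rows>= 5
t 0.4 pos [ 192.2 -488.5  231.2] yaw 21.5 q6 -13.0 F [-1.  -0.   0.2] w 84.8
dp [1.382, -0.851, 0.156] twist 0 rows>= 8
```

>>> drive_tool([
  [0.2,-0.12,0],
  [0.4,-0.24,0],
  [0.6,-0.37,0],
  [0.75,-0.46,0],
  [0.9,-0.55,0],
  [0.95,-0.585,0],
], gripper=[0.8,0.8,0.7,0.7,0.7,0.7], twist=[0,0,0,0,0,0], newtons=40)

```text
time_s: 1.0
eef_pos: [327.4, -308.1, 231.5]
ee_rot: [-0.0, 0.982, 0.188, 0.0]
force: [-0.2, 0.5, -0.6]
grip_width: 0.702
```

```bash
python3 - <<'E'
from h import *
go(387,-229,180)
E
```

```text
t 1.0 pos [ 327.4 -308.1  231.5] yaw 21.6 q6 10.0 F [-0.2  0.5 -0.6] w 59.7
dp [0.423, -0.258, 0.258] twist 0 rows>= 4
```

>>> drive_tool([
  [0.2,-0.12,0.1],
  [0.38,-0.23,0.2],
  [0.423,-0.258,0.258],
  [0.423,-0.258,0.258],
  [0.423,-0.258,0.258],
], gripper=[0.7,0.7,0.7,0.7,0.7], twist=[0,0,0,0,0])

```text
time_s: 1.5
eef_pos: [385.8, -232.3, 180.2]
ee_rot: [0.0, 0.983, 0.186, 0.0]
force: [-0.4, -0.1, 0.2]
grip_width: 0.698
```

```bash
python3 - <<'E'
from h import *
go(387,-229,121)
t=cap('top'); s=cap('side')
p=ctrl.sense()['eef_pos']
cv=[circ((387,-229),14,145),circ((387,-229),14,119),circ((387,-229),78,107),circ((387,-229),75,0),np.array([p-[0,8,0],p+[0,8,0]]),np.array([p-[8,0,0],p+[8,0,0]])]
overlay(s,cv,'o4.png',290,120,350,190,8)
overlay(t,cv,'o5.png',320,200,400,280,7)
E
```

```text
t 1.5 pos [ 385.8 -232.3  180.2] yaw 21.4 q6 23.0 F [-0.4 -0.1  0.2] w 59.4
dp [0.012, -0.013, 0.296] twist 0 rows>= 3
```

View pics/o4.png

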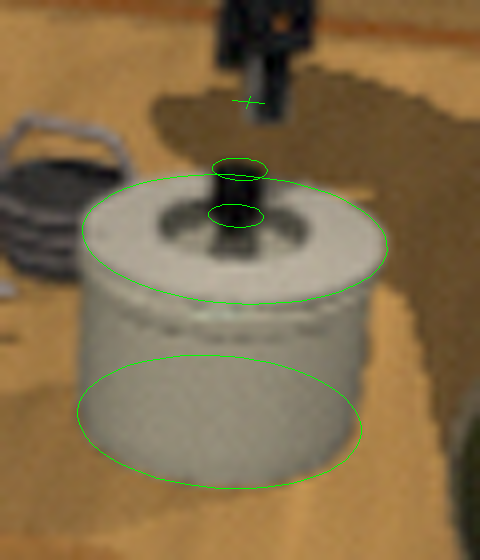

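View pics/o5.png

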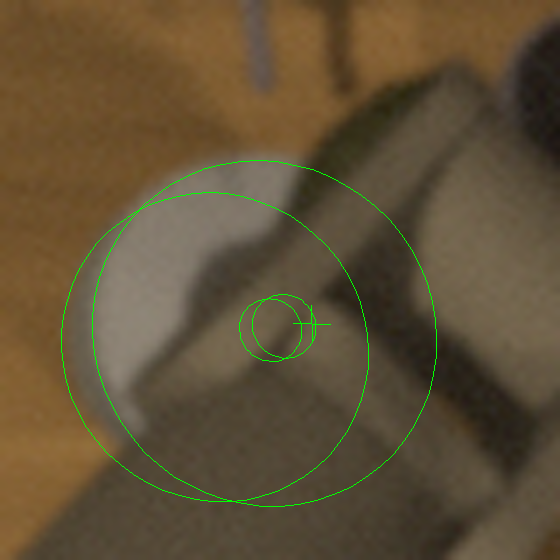

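```bash
python3 - <<'E'
from h import *
S=ctrl.sense(); p=S['eef_pos'];M=Rq(S['ee_rot']);w=S['grip_width']*85/2
print(p,w)
s=cap('side')
cv=[]
for sg in(1,-1):
  for b in (0,13):
    for zz in (0,-8):
      c=p+M@np.array([0,sg*(w+b),zz]); cv.append(np.array([c-11*M[:,0],c+11*M[:,0]]))
overlay(s,cv,'o6.png',300,120,340,160,14)
E
```

```text
[ 385.70303518 -232.6550963   180.48421948] 29.796474590966383
```

View pics/o6.png

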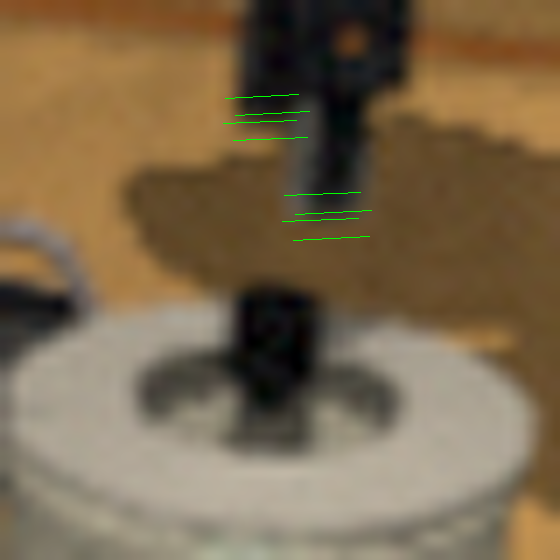

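```bash
python3 - <<'E'
from h import *
go(388,-229,121)
E
```

```text
t 1.6 pos [ 385.7 -232.5  180.4] yaw 21.4 q6 23.0 F [0.4 0.  0.6] w 59.1
dp [0.017, -0.013, 0.297] twist 0 rows>= 3
```

>>> drive_tool([
  [0.017,-0.013,0.1],
  [0.017,-0.013,0.22],
  [0.017,-0.013,0.297],
  [0.017,-0.013,0.297],
  [0.017,-0.013,0.297],
  [0.017,-0.013,0.297],
  [0.017,-0.013,0.297],
  [0.017,-0.013,0.297],
  [0.017,-0.013,0.297],
  [0.017,-0.013,0.297],
], gripper=[0.7,0.7,0.7,0.7,0.1,0.1,0.1,0.1,0.1,0.1], twist=[0,0,0,0,0,0,0,0,0,0], newtons=40)

```text
time_s: 2.65
eef_pos: [388.7, -228.4, 121.7]
ee_rot: [0.001, 0.982, 0.186, 0.001]
force: [-1.6, -0.7, 5.8]
grip_width: 0.313
```

>>> drive_tool([
  [0,0,-0.05],
  [0,0,-0.15],
  [0,0,-0.3],
  [0,0,-0.4],
  [0,0,-0.4],
  [0,0,-0.4],
], gripper=[0.1,0.1,0.1,0.1,0.1,0.1], twist=[0,0,0,0,0,0])

```text
time_s: 3.25
eef_pos: [388.0, -227.2, 200.0]
ee_rot: [-0.0, 0.982, 0.186, -0.0]
force: [1.1, 0.8, -1.6]
grip_width: 0.314
```

```bash
python3 - <<'E'
from h import *
go(455.5,8,120)
c=cap('side'); crop(c,'s2.png',230,70,370,200,5)
E
```

```text
t 3.2 pos [ 388.  -227.2  200. ] yaw 21.5 q6 23.0 F [ 1.1  0.8 -1.6] w 26.7
dp [0.745, -0.971, 0.4] twist 0 rows>= 7
```

View pics/s2.png

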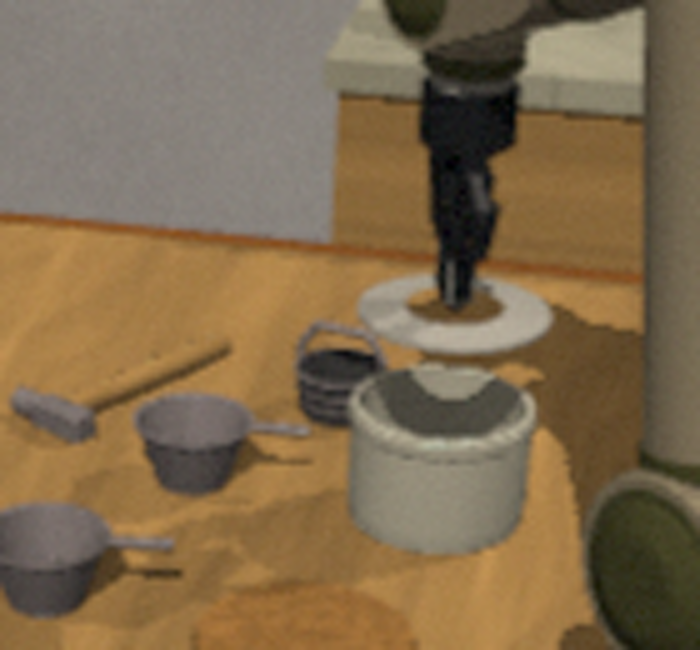

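>>> drive_tool([
  [0.08,-0.1,0],
  [0.2,-0.26,0],
  [0.33,-0.43,0.1],
  [0.46,-0.6,0.2],
  [0.59,-0.77,0.3],
  [0.69,-0.9,0.4],
  [0.745,-0.971,0.4],
  [0.745,-0.971,0.4],
  [0.745,-0.971,0.4],
], gripper=[0.1,0.1,0.1,0.1,0.1,0.1,0.1,0.1,0.1], twist=[0,0,0,0,0,0,0,0,0])

```text
time_s: 4.2
eef_pos: [455.4, 7.7, 119.7]
ee_rot: [-0.0, 0.982, 0.187, -0.001]
force: [0.6, -0.7, -1.7]
grip_width: 0.314
```

```bash
python3 - <<'E'
from h import *
go(455.5,8,33)
p=ctrl.sense()['eef_pos']
s=cap('side'); t=cap('top')
cv=[circ(p,78,p[2]-24+10),circ((455.5,8),85,8)]
overlay(s,cv,'o7.png',220,130,340,230,6)
overlay(t,cv,'o8.png',240,180,320,260,7)
E
```

```text
t 4.2 pos [455.4   7.7 119.7] yaw 21.5 q6 55.0 F [ 0.6 -0.7 -1.7] w 26.7
dp [0.002, -0.001, 0.433] twist 0 rows>= 3
```

View pics/o7.png

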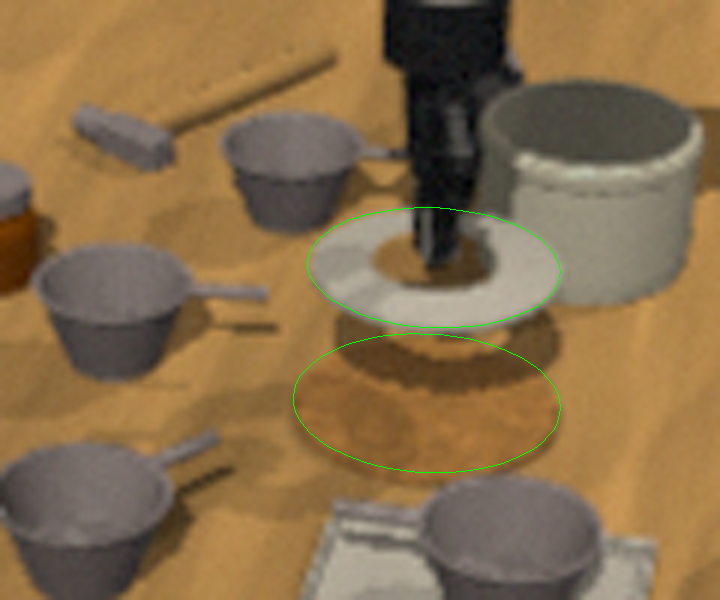

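View pics/o8.png

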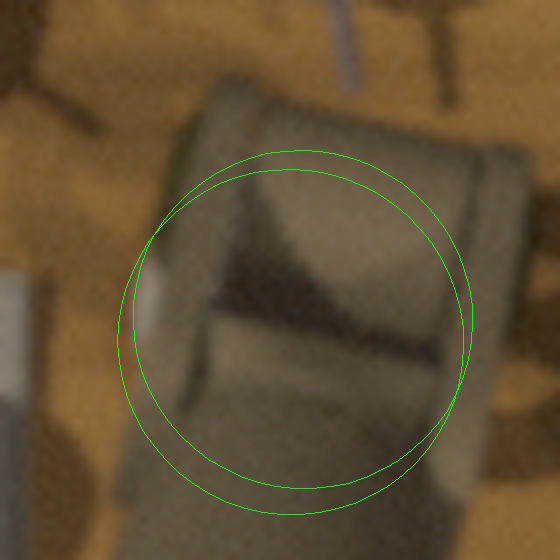

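>>> drive_tool([
  [0,0,0.12],
  [0,0,0.3],
  [0,0,0.39],
  [0,0,0.42],
  [0,0,0.433],
  [0,0,0.433],
  [0,0,0.433],
  [0,0,0.433],
  [0,0,0.433],
  [0,0,0.433],
], gripper=[0.1,0.1,0.1,0.1,0.1,0.1,0.6,0.6,0.6,0.6], twist=[0,0,0,0,0,0,0,0,0,0])

```text
time_s: 5.3
eef_pos: [456.0, 7.7, 34.0]
ee_rot: [0.0, 0.982, 0.186, 0.0]
force: [-0.6, -1.0, 0.5]
grip_width: 0.601
```

>>> drive_tool([
  [0,0,-0.15],
  [0,0,-0.35],
  [0,0,-0.6],
  [0,0.2,-0.85],
  [-0.1,0.4,-0.85],
  [-0.1,0.6,-0.85],
  [-0.1,0.6,-0.85],
  [-0.1,0.6,-0.85],
], gripper=[0.6,0.6,0.6,0.6,0.6,0.6,0.6,0.6], twist=[0,0,0,0,0,0.1,0.2,0.3])

```text
time_s: 6.1
eef_pos: [481.1, -112.3, 203.6]
ee_rot: [-0.0, 0.999, -0.042, -0.0]
force: [-0.8, 0.7, -0.6]
grip_width: 0.596
```

```bash
python3 - <<'E'
from h import *
s=cap('side'); t=cap('top')
crop(s,'s3.png',230,110,350,220,6)
crop(t,'t3.png',240,170,440,290,4)
for nm,c in(('top',t),('side',s)):
  for m in('sat','g'):
    x,v=fitc(c,(456,8),[(78,18)],m,rng=16);print(nm,m,x,v)
  x,v=fitc(c,(504,-402),[(42,46)],'sat');print('bas',nm,x,v)
E
```

```text
top sat [457.29136353   9.23431396] -42.687957763671875
top g [456.67770996   7.65343018] -33.854583740234375
bas top [ 504.82377746 -404.84219482] -34.998573303222656
side sat [454.26736324  11.68568165] -63.689430236816406
side g [455.62739868   6.30538101] -53.32694625854492
bas side [ 503.98435707 -397.58980182] -30.795978546142578
```

View pics/s3.png

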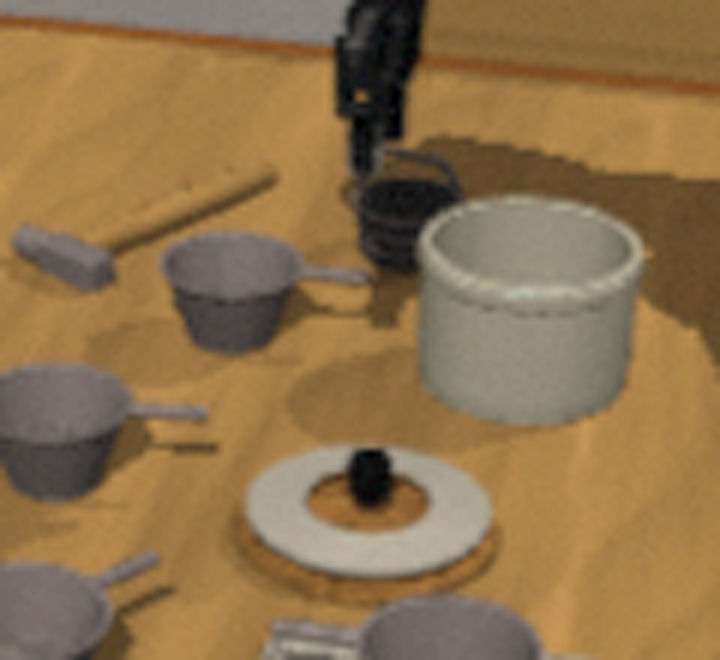

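View pics/t3.png

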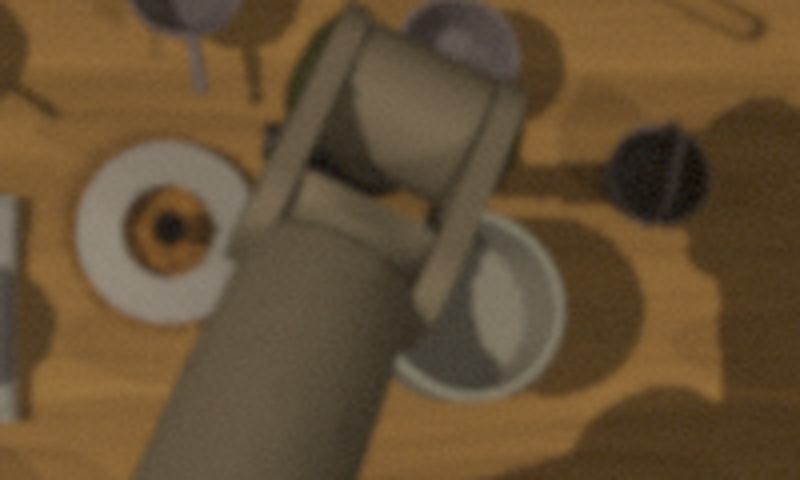

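```bash
python3 - <<'E'
from h import *
go(503,-402,140,-9.8)
E
```

```text
t 6.2 pos [ 481.  -111.4  203.7] yaw -4.4 q6 68.0 F [-0.  -0.2  0.7] w 51.4
dp [0.221, 1.44, 0.318] twist 0.06 rows>= 7
```

>>> drive_tool([
  [0.03,0.2,0],
  [0.06,0.4,0],
  [0.1,0.6,0],
  [0.14,0.8,0],
  [0.17,0.95,0],
  [0.17,0.95,0],
], gripper=[0.9,0.9,0.9,0.9,0.9,0.9], twist=[0.06,0.06,0.06,0.06,0.06,0.06])

```text
time_s: 6.8
eef_pos: [500.5, -306.2, 203.1]
ee_rot: [0.0, 0.996, -0.084, -0.0]
force: [-0.0, 0.4, 0.9]
grip_width: 0.895
```

```bash
python3 - <<'E'
from h import *
go(503,-402,140,-9.8)
E
```

```text
t 6.8 pos [ 500.5 -306.2  203.1] yaw -9.6 q6 57.0 F [-0.   0.4  0.9] w 76.1
dp [0.093, 0.47, 0.316] twist 0.002 rows>= 4
```

>>> drive_tool([
  [0.04,0.2,0.1],
  [0.08,0.4,0.2],
  [0.093,0.47,0.316],
  [0.093,0.47,0.316],
  [0.093,0.47,0.316],
  [0.093,0.47,0.316],
], gripper=[0.9,0.9,0.9,0.9,0.9,0.9], twist=[0,0,0,0,0,0])

```text
time_s: 7.4
eef_pos: [504.0, -398.0, 142.3]
ee_rot: [0.001, 0.997, -0.083, 0.001]
force: [-0.5, 0.5, 0.4]
grip_width: 0.896
```

```bash
python3 - <<'E'
from h import *
go(503,-402,64,-9.8)
s=cap('side'); S=ctrl.sense(); p=S['eef_pos'];M=Rq(S['ee_rot']);w=S['grip_width']*85/2
cv=[circ((503.5,-401.5),42,46),circ((503.5,-401.5),35,0)]
a=np.radians(-9.8);d=np.array([np.cos(a),np.sin(a),0])
cv.append(np.array([[503,-402,82]-26*d,[503,-402,82]+26*d]))
for sg in(1,-1):
  c=p+M@np.array([0,sg*(w),-8]); cv.append(np.array([c-11*M[:,0],c+11*M[:,0]]))
overlay(s,cv,'o9.png',270,110,330,165,11)
E
```

```text
t 7.4 pos [ 504.  -398.   142.3] yaw -9.6 q6 51.0 F [-0.5  0.5  0.4] w 76.2
dp [-0.002, 0.02, 0.391] twist 0.003 rows>= 3
```

View pics/o9.png

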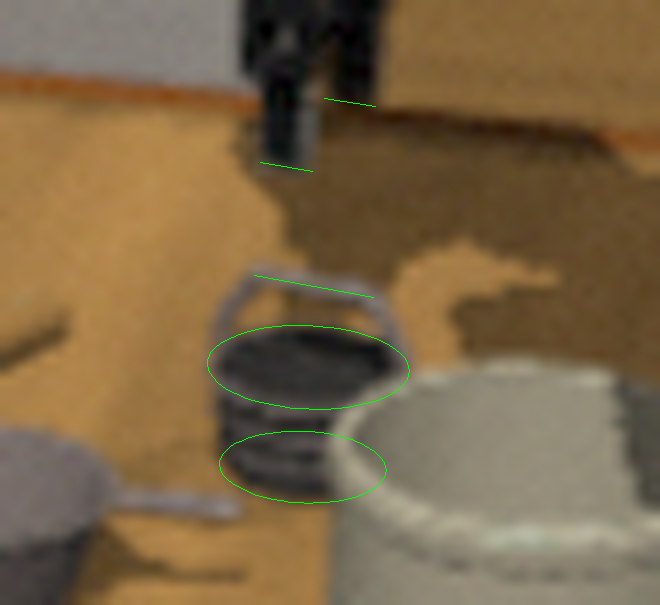

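>>> drive_tool([
  [0,0.01,0.1],
  [0,0.02,0.25],
  [0,0.02,0.36],
  [0,0.02,0.391],
  [0,0.02,0.391],
  [0,0.02,0.391],
  [0,0.02,0.391],
  [0,0.02,0.391],
  [0,0.02,0.391],
  [0,0.02,0.391],
  [0,0.02,0.391],
  [0,0.02,0.391],
  [0,0.02,0.391],
], gripper=[0.9,0.9,0.9,0.9,0.9,0.0,0.0,0.0,0.0,0.0,0.0,0.0,0.0], twist=[0,0,0,0,0,0,0,0,0,0,0,0,0], newtons=60)

```text
time_s: 8.75
eef_pos: [502.6, -403.1, 62.4]
ee_rot: [0.0, 0.996, -0.085, 0.0]
force: [0.3, -0.6, -0.2]
grip_width: 0.065
```

>>> drive_tool([
  [0,0,-0.05],
  [0,0,-0.15],
  [0,0,-0.3],
  [0,0,-0.45],
  [0,0,-0.6],
  [0,0,-0.7],
  [0,0,-0.7],
  [0,0,-0.7],
], gripper=[0.0,0.0,0.0,0.0,0.0,0.0,0.0,0.0], twist=[0,0,0,0,0,0,0,0])

```text
time_s: 9.55
eef_pos: [502.3, -402.6, 201.5]
ee_rot: [-0.0, 0.996, -0.085, -0.0]
force: [-0.6, 0.2, -3.4]
grip_width: 0.067
```

```bash
python3 - <<'E'
from h import *
go(388,-228.5,203)
s=cap('side'); t=cap('top')
crop(s,'s4.png',250,60,350,180,5)
for nm,c in(('top',t),('side',s)):
  for r in (77,):
   for m in('sat','g'):
    x,v=fitc(c,(388,-228),[(r,103)],m);print(nm,m,x,v)
E
```

```text
t 9.6 pos [ 502.3 -402.6  201.5] yaw -9.7 q6 51.0 F [-0.6  0.2 -3.4] w 5.7
dp [-0.71, -0.762, -0.006] twist 0 rows>= 6
top sat [ 393.29388749 -227.66348457] -12.51375961303711
top g [ 379.36652344 -226.95521198] -9.054071426391602
side sat [ 389.2824195  -228.13814823] -38.83567810058594
side g [ 390.09094304 -219.51008005] -25.472850799560547
```

View pics/s4.png

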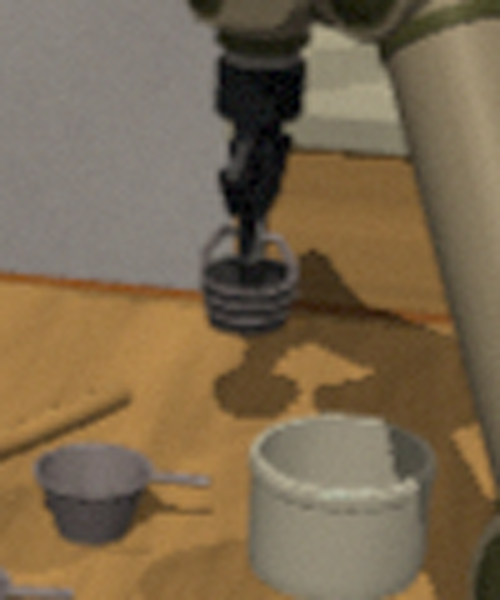

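>>> drive_tool([
  [-0.08,-0.09,-0.02],
  [-0.23,-0.25,-0.02],
  [-0.39,-0.42,-0.02],
  [-0.54,-0.58,-0.02],
  [-0.65,-0.7,-0.01],
  [-0.71,-0.762,-0.006],
  [-0.71,-0.762,-0.006],
  [-0.71,-0.762,-0.006],
], gripper=[0.0,0.0,0.0,0.0,0.0,0.0,0.0,0.0], twist=[0,0,0,0,0,0,0,0])

```text
time_s: 10.45
eef_pos: [388.4, -229.0, 203.2]
ee_rot: [-0.0, 0.996, -0.085, -0.0]
force: [-0.3, 0.9, -2.5]
grip_width: 0.065
```

```bash
python3 - <<'E'
from h import *
go(388,-228,70)
s=cap('side'); crop(s,'s5.png',270,80,350,190,5)
E
```

```text
t 10.4 pos [ 388.4 -229.   203.2] yaw -9.7 q6 54.0 F [-0.3  0.9 -2.5] w 5.5
dp [-0.003, -0.005, 0.666] twist 0 rows>= 4
```

View pics/s5.png

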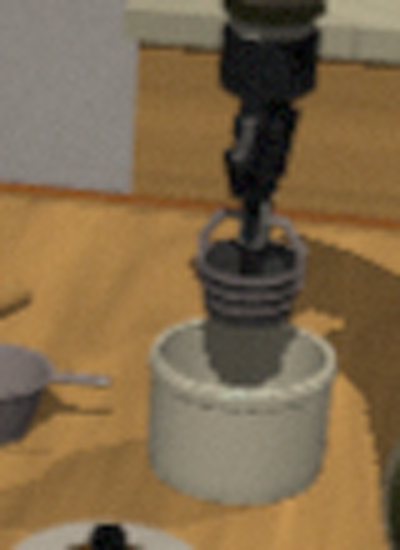

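>>> drive_tool([
  [0,0,0.08],
  [0,0,0.2],
  [0,0,0.35],
  [0,0,0.5],
  [0,0,0.6],
  [0,0,0.65],
  [0,0,0.67],
  [0,0,0.67],
  [0,0,0.67],
  [0,0,0.67],
  [0,0,0.67],
  [0,0,0.67],
  [0,0,0.67],
], gripper=[0.0,0.0,0.0,0.0,0.0,0.0,0.0,0.0,0.0,0.35,0.35,0.35,0.35], twist=[0,0,0,0,0,0,0,0,0,0,0,0,0])

```text
time_s: 11.8
eef_pos: [388.4, -228.9, 69.7]
ee_rot: [0.0, 0.996, -0.085, 0.0]
force: [-1.1, 0.3, -0.7]
grip_width: 0.346
```

>>> drive_tool([
  [0,0,-0.05],
  [0,0,-0.15],
  [0,0,-0.35],
  [0,0,-0.6],
  [0,0,-0.65],
  [0,-0.2,-0.65],
  [0,-0.2,-0.65],
], gripper=[0.35,0.35,0.35,0.35,0.35,0.35,0.6], twist=[0,0,0,0,0,0,0])

```text
time_s: 12.5
eef_pos: [395.1, -186.7, 200.0]
ee_rot: [-0.0, 0.997, -0.084, 0.0]
force: [0.6, 0.6, -0.5]
grip_width: 0.509
```

```bash
python3 - <<'E'
from h import *
go(456,7.7,140)
s=cap('side'); crop(s,'s6.png',220,80,350,230,4)
t=cap('top'); crop(t,'t6.png',240,150,440,290,4)
E
```

```text
t 12.5 pos [ 395.1 -186.7  200. ] yaw -9.6 q6 59.0 F [ 0.6  0.6 -0.5] w 43.3
dp [0.138, -1.009, 0.301] twist 0 rows>= 6
```

View pics/s6.png

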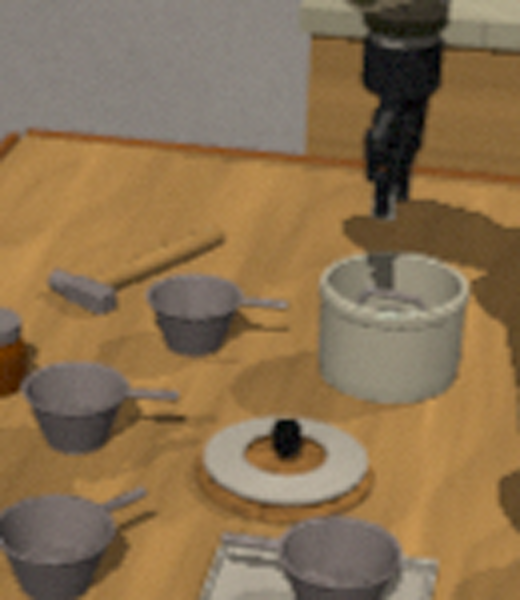

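View pics/t6.png

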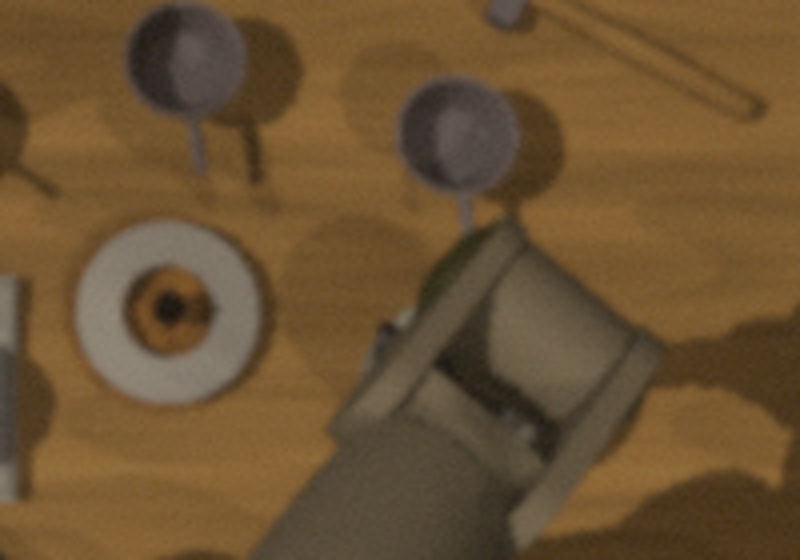

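>>> drive_tool([
  [0.03,-0.2,0],
  [0.06,-0.4,0.1],
  [0.09,-0.6,0.2],
  [0.12,-0.8,0.3],
  [0.138,-0.99,0.301],
  [0.138,-0.99,0.301],
  [0.138,-0.99,0.301],
  [0.138,-0.99,0.301],
], gripper=[0.6,0.6,0.6,0.6,0.6,0.6,0.6,0.6], twist=[-0.08,-0.16,-0.25,-0.345,-0.345,-0.345,-0.345,-0.345])

```text
time_s: 13.4
eef_pos: [455.7, -0.0, 139.3]
ee_rot: [0.0, 0.983, 0.184, -0.0]
force: [-1.0, 0.3, 0.2]
grip_width: 0.603
```

```bash
python3 - <<'E'
from h import *
go(456,7.7,33.5,21.5)
E
```

```text
t 13.4 pos [455.7  -0.  139.3] yaw 21.3 q6 54.0 F [-1.   0.3  0.2] w 51.2
dp [0.016, -0.035, 0.529] twist -0.003 rows>= 4
```

>>> drive_tool([
  [0.016,-0.035,0.1],
  [0.016,-0.035,0.2],
  [0.016,-0.035,0.25],
  [0.016,-0.035,0.25],
], gripper=[0.6,0.6,0.6,0.6], twist=[0,0,0,0])

```text
time_s: 13.8
eef_pos: [455.5, 8.0, 88.5]
ee_rot: [-0.0, 0.983, 0.184, -0.001]
force: [-0.5, -0.9, 0.0]
grip_width: 0.597
```

```bash
python3 - <<'E'
from h import *
go(456,7.7,33.5,21.5)
E
```

```text
t 13.8 pos [455.5   8.   88.5] yaw 21.3 q6 55.0 F [-0.5 -0.9  0. ] w 50.7
dp [0.002, 0.003, 0.275] twist -0.003 rows>= 3
```

>>> drive_tool([
  [0.002,0.003,0.1],
  [0.002,0.003,0.22],
  [0.002,0.003,0.275],
  [0.002,0.003,0.275],
  [0.002,0.003,0.275],
  [0.002,0.003,0.275],
  [0.002,0.003,0.275],
  [0.002,0.003,0.275],
  [0.002,0.003,0.275],
  [0.002,0.003,0.275],
], gripper=[0.6,0.6,0.6,0.6,0.1,0.1,0.1,0.1,0.1,0.1], twist=[0,0,0,0,0,0,0,0,0,0], newtons=40)

```text
time_s: 14.8
eef_pos: [457.4, 8.1, 35.6]
ee_rot: [0.001, 0.983, 0.185, 0.001]
force: [-2.2, -1.3, 7.0]
grip_width: 0.313
```

>>> drive_tool([
  [0,0,-0.05],
  [0,0,-0.2],
  [0,0,-0.4],
  [0,0,-0.65],
  [0,0,-0.83],
  [0,0,-0.83],
  [0,0,-0.83],
], gripper=[0.1,0.1,0.1,0.1,0.1,0.1,0.1], twist=[0,0,0,0,0,0,0])

```text
time_s: 15.5
eef_pos: [456.4, 8.6, 200.8]
ee_rot: [0.0, 0.983, 0.185, 0.0]
force: [-0.8, -0.5, -3.1]
grip_width: 0.314
```

```bash
python3 - <<'E'
from h import *
go(388.5,-228.4,200,21.5)
E
```

```text
t 15.5 pos [456.4   8.6 200.8] yaw 21.3 q6 55.0 F [-0.8 -0.5 -3.1] w 26.7
dp [-0.747, 0.98, 0.004] twist -0.002 rows>= 6
```

>>> drive_tool([
  [-0.08,0.1,0],
  [-0.2,0.26,0],
  [-0.33,0.43,0],
  [-0.46,0.6,0],
  [-0.59,0.77,0],
  [-0.69,0.91,0],
  [-0.747,0.98,0],
  [-0.747,0.98,0],
  [-0.747,0.98,0],
], gripper=[0.1,0.1,0.1,0.1,0.1,0.1,0.1,0.1,0.1], twist=[0,0,0,0,0,0,0,0,0])

```text
time_s: 16.4
eef_pos: [388.4, -227.8, 199.2]
ee_rot: [-0.001, 0.983, 0.185, -0.001]
force: [0.6, 0.6, -1.4]
grip_width: 0.31
```

```bash
python3 - <<'E'
from h import *
go(388.5,-228.4,140,21.5)
p=ctrl.sense()['eef_pos']
s=cap('side')
cv=[circ(p,78,p[2]-25+10),circ((388.5,-228.4),77,105)]
overlay(s,cv,'o10.png',280,90,350,190,6)
E
```

```text
t 16.4 pos [ 388.4 -227.8  199.2] yaw 21.3 q6 23.0 F [ 0.6  0.6 -1.4] w 26.4
dp [-0.0, 0.004, 0.296] twist -0.002 rows>= 3
```

View pics/o10.png

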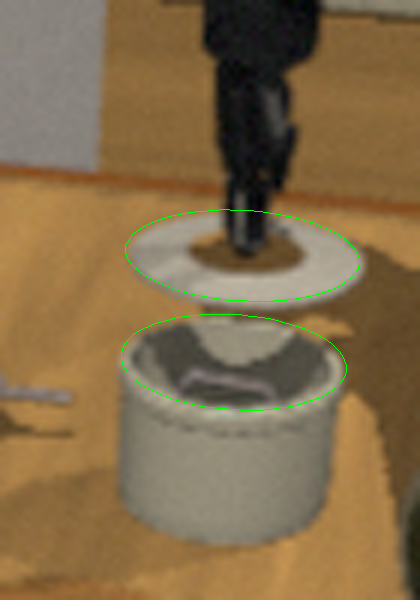

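>>> drive_tool([
  [0,0.004,0.08],
  [0,0.004,0.2],
  [0,0.004,0.3],
  [0,0.004,0.34],
  [0,0.004,0.36],
  [0,0.004,0.375],
  [0,0.004,0.375],
  [0,0.004,0.375],
], gripper=[0.1,0.1,0.1,0.1,0.1,0.1,0.1,0.1], twist=[0,0,0,0,0,0,0,0])

```text
time_s: 17.25
eef_pos: [389.4, -229.4, 125.9]
ee_rot: [0.0, 0.983, 0.185, 0.0]
force: [-0.4, 0.4, -1.8]
grip_width: 0.306
```

>>> drive_tool([
  [0,0,0.005],
  [0,0,0.01],
  [0,0,0.01],
  [0,0,0.01],
], gripper=[0.1,0.1,0.1,0.1], twist=[0,0,0,0])

```text
time_s: 17.65
eef_pos: [389.4, -229.5, 124.7]
ee_rot: [0.001, 0.983, 0.185, 0.0]
force: [-4.0, 3.1, 11.2]
grip_width: 0.309
```

>>> drive_tool([
  [0,0,0],
  [0,0,0],
  [0,0,0],
  [0,0,-0.1],
  [0,0,-0.3],
  [0,0,-0.4],
  [0,0,-0.4],
], gripper=[0.5,0.6,0.6,0.6,0.6,0.6,0.6], twist=[0,0,0,0,0,0,0])

```text
time_s: 18.35
eef_pos: [390.0, -230.1, 205.7]
ee_rot: [0.002, 0.983, 0.185, 0.001]
force: [0.1, -0.2, -0.2]
grip_width: 0.601
```

```bash
python3 - <<'E'
from h import *
go(388.5,-228.4,200,21.5)
s=cap('side')
cv=[circ((388.5,-228.4),78,109),circ((388.5,-228.4),14,145)]
crop(s,'s10.png',280,110,350,190,8)
overlay(s,cv,'o11.png',280,110,350,190,8)
E
```

```text
t 18.4 pos [ 390.  -230.1  205.7] yaw 21.3 q6 23.0 F [ 0.1 -0.2 -0.2] w 51.1
dp [-0.004, -0.011, 0.029] twist -0.002 rows>= 2
```

View pics/s10.png

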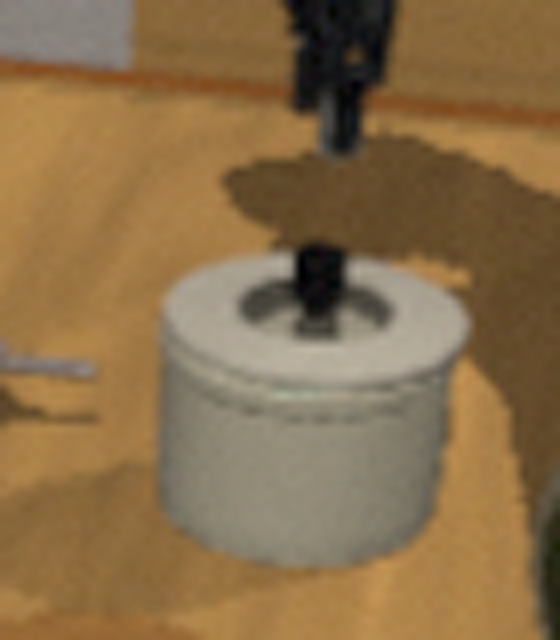

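View pics/o11.png

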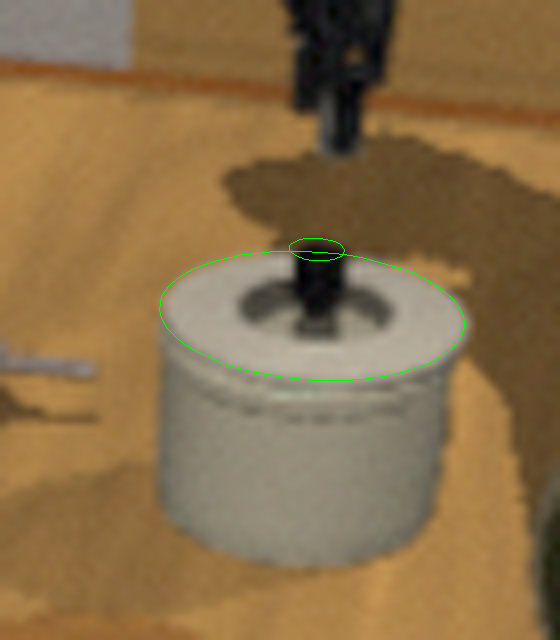

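```bash
cat >> h.py <<'E'
def fitcup(c,p,th0,z=60,verbose=True):
    x,v=fitc(c,p,[(52.5,z)],'sat',rng=10)
    ch=chan(c,'sat' if z==60 else 'g')
    best=None
    for dth in np.arange(-25,25.1,.5):
        th=np.radians(th0+dth);d=np.array([np.cos(th),np.sin(th)]);n=np.array([-d[1],d[0]])
        P=[x+r*d for r in np.linspace(62,97,15)]
        def val(o):
            q=np.array([proj(c,[*(k+o*n),z]) for k in P]);return map_coordinates(ch,[q[:,1],q[:,0]],order=1).mean()
        s=abs(val(0)-.5*val(11)-.5*val(-11))
        if best is None or s>best[0]: best=(s,th0+dth)
    return x,v,best[1],best[0]
E
python3 - <<'E'
from h import *
s=cap('side'); t=cap('top')
for n,p,th in(('A',(614,238),-126),('B',(668,-6),-173),('C',(500,375),-165),('D',(604,-236),-176)):
    for c in(t,s):
        r=fitcup(c,p,th); print(n,r[0].round(1),round(r[1],1),r[2],round(r[3],1))
crop(t,'t12.png',290,130,410,250,5)
E
```

```text
A [615.  237.4] -42.4 -126.5 39.9
A [611.6 241.5] -50.7 -127.5 36.6
B [668.   -6.3] -43.4 -173.0 40.2
B [667.6  -1.4] -55.9 -176.0 23.3
C [499.8 375.9] -41.3 -164.0 40.3
C [496.  381.7] -41.2 -190.0 16.1
D [ 604.2 -235.8] -44.1 -176.0 40.9
D [ 601.2 -230.8] -49.9 -179.0 18.5
```

View pics/t12.png

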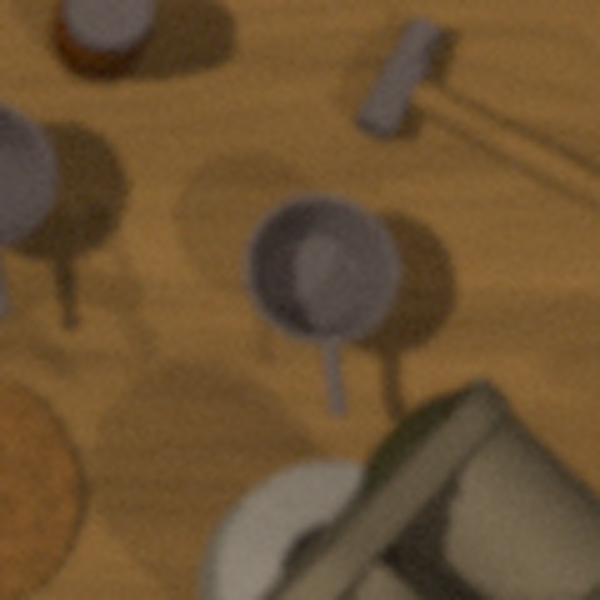

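```bash
python3 - <<'E'
from h import *
go(531.7,-239.6,110,3.7)
E
```

```text
t 18.5 pos [ 388.7 -229.   202.3] yaw 21.3 q6 23.0 F [-0.5 -0.3 -0.9] w 50.9
dp [0.647, 0.31, 0.46] twist 0.196 rows>= 5
```

>>> drive_tool([
  [0.2,0.1,0],
  [0.4,0.2,0],
  [0.6,0.28,0.15],
  [0.647,0.31,0.35],
  [0.647,0.31,0.46],
  [0.647,0.31,0.46],
  [0.647,0.31,0.46],
], gripper=[0.5,0.5,0.5,0.5,0.5,0.5,0.5], twist=[0.05,0.1,0.15,0.196,0.196,0.196,0.196])

```text
time_s: 19.2
eef_pos: [532.0, -239.9, 111.2]
ee_rot: [-0.0, 0.999, 0.032, -0.0]
force: [0.5, -0.2, 0.8]
grip_width: 0.496
```

```bash
cat >> h.py <<'E'
def chk(f,win,cups=(),which='side',s=10):
    c=cap(which); S=ctrl.sense(); p=S['eef_pos'];M=Rq(S['ee_rot']);w=S['grip_width']*85/2
    cv=[]
    for q,th,z in cups: cv+=cupw(q,np.radians(th),z)
    for sg in(1,-1):
        k=p+M@np.array([0,sg*w,-5]); cv.append(np.array([k-11*M[:,0],k+11*M[:,0]]))
    overlay(c,cv,f,*win,s)
E
python3 - <<'E'
from h import *
go(531.7,-239.6,37.5,3.7)
chk('o12.png',(240,120,310,180),[((603.5,-235),-176.3,0)])
E
```

```text
t 19.2 pos [ 532.  -239.9  111.2] yaw 3.7 q6 51.0 F [ 0.5 -0.2  0.8] w 42.2
dp [-0.001, -0.001, 0.369] twist 0.0 rows>= 3
```

View pics/o12.png

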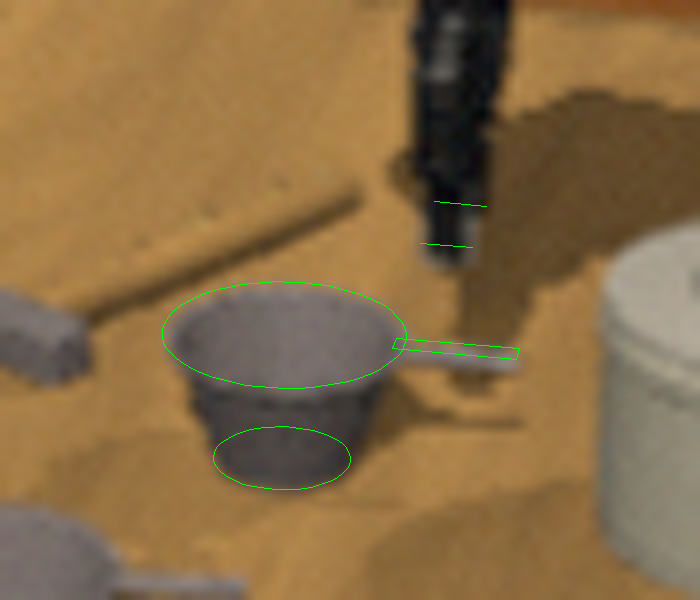

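>>> drive_tool([
  [0,0,0.12],
  [0,0,0.26],
  [0,0,0.35],
  [0,0,0.369],
  [0,0,0.369],
  [0,0,0.369],
  [0,0,0.369],
  [0,0,0.369],
  [0,0,0.369],
  [0,0,0.369],
  [0,0,0.369],
], gripper=[0.5,0.5,0.5,0.5,0.0,0.0,0.0,0.0,0.0,0.0,0.0], twist=[0,0,0,0,0,0,0,0,0,0,0], newtons=90)

```text
time_s: 20.35
eef_pos: [532.7, -240.5, 39.2]
ee_rot: [0.001, 0.999, 0.032, 0.001]
force: [-2.4, 0.0, 6.7]
grip_width: 0.09
```

>>> drive_tool([
  [0,0,-0.03],
  [0,0,-0.1],
  [0,0,-0.25],
  [0,0,-0.4],
  [0,0,-0.5],
  [0,0,-0.5],
  [0,0,-0.5],
], gripper=[0.0,0.0,0.0,0.0,0.0,0.0,0.0], twist=[0,0,0,0,0,0,0])

```text
time_s: 21.05
eef_pos: [531.9, -239.7, 137.3]
ee_rot: [-0.0, 0.999, 0.032, -0.0]
force: [0.3, -0.2, -1.4]
grip_width: 0.093
```

```bash
python3 - <<'E'
from h import *
go(531.7,-239.6,137,3.7)
p=ctrl.sense()['eef_pos']
chk('o13.png',(230,90,310,170),[((p[0]+71.8,p[1]+4.6),-176.3,p[2]-37)],s=8)
E
```

```text
t 21.1 pos [ 531.9 -239.7  137.3] yaw 3.7 q6 51.0 F [ 0.3 -0.2 -1.4] w 7.9
dp [-0.001, -0.0, 0.002] twist 0.0 rows>= 2
```

View pics/o13.png

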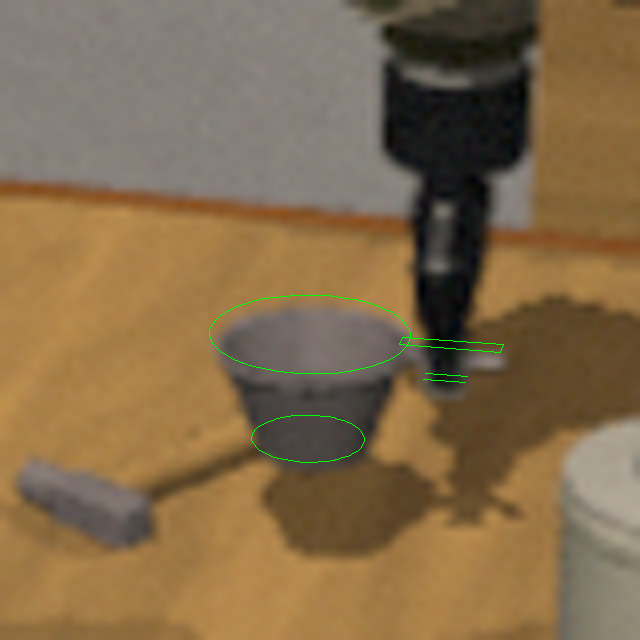

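```bash
python3 - <<'E'
from h import *
go(420,-30,150,5); go(299.1,206.7,130,5)
E
```

```text
t 21.1 pos [ 531.6 -239.5  136.5] yaw 3.7 q6 51.0 F [ 0.2  0.1 -3.2] w 7.8
dp [-0.49, -1.082, -0.065] twist -0.014 rows>= 6
t 21.1 pos [ 531.6 -239.5  136.5] yaw 3.7 q6 51.0 F [ 0.2  0.1 -3.2] w 7.8
dp [-1.016, -2.302, 0.037] twist -0.014 rows>= 12
```

>>> drive_tool([
  [-0.03,-0.08,-0.05],
  [-0.09,-0.24,-0.1],
  [-0.17,-0.43,-0.15],
  [-0.26,-0.62,-0.15],
  [-0.35,-0.81,-0.15],
  [-0.42,-0.95,-0.15],
  [-0.44,-1.0,-0.15],
], gripper=[0.0,0.0,0.0,0.0,0.0,0.0,0.0], twist=[0,0,0,0,0,0,0])

```text
time_s: 21.8
eef_pos: [429.5, -43.7, 166.5]
ee_rot: [-0.001, 0.999, 0.033, -0.001]
force: [0.5, -0.2, -3.3]
grip_width: 0.087
```

```bash
python3 - <<'E'
from h import *
go(299.1,206.7,140,5)
E
```

```text
t 21.8 pos [429.5 -43.7 166.5] yaw 3.8 q6 65.0 F [ 0.5 -0.2 -3.3] w 7.4
dp [-0.567, -1.292, 0.136] twist -0.013 rows>= 7
```

>>> drive_tool([
  [-0.05,-0.12,0],
  [-0.13,-0.3,0],
  [-0.21,-0.49,0],
  [-0.29,-0.68,0],
  [-0.37,-0.85,0.05],
  [-0.42,-0.97,0.1],
  [-0.44,-1.0,0.1],
], gripper=[0.0,0.0,0.0,0.0,0.0,0.0,0.0], twist=[0,0,0,0,-0.013,-0.013,-0.013])

```text
time_s: 22.5
eef_pos: [329.1, 149.2, 146.1]
ee_rot: [-0.0, 0.999, 0.044, -0.002]
force: [-0.5, 0.1, -2.2]
grip_width: 0.09
```

```bash
python3 - <<'E'
from h import *
go(299.1,206.7,130,5)
E
```

```text
t 22.5 pos [329.1 149.2 146.1] yaw 5.0 q6 91.0 F [-0.5  0.1 -2.2] w 7.7
dp [-0.124, -0.3, 0.081] twist 0.0 rows>= 3
```

>>> drive_tool([
  [-0.05,-0.12,0.03],
  [-0.1,-0.24,0.06],
  [-0.124,-0.3,0.081],
  [-0.124,-0.3,0.081],
  [-0.124,-0.3,0.081],
  [-0.124,-0.3,0.081],
], gripper=[0.0,0.0,0.0,0.0,0.0,0.0], twist=[0,0,0,0,0,0])

```text
time_s: 23.1
eef_pos: [301.7, 204.9, 131.5]
ee_rot: [0.0, 0.999, 0.042, 0.0]
force: [0.4, -1.0, -2.2]
grip_width: 0.09
```

```bash
python3 - <<'E'
from h import *
go(299.1,206.7,120,5)
p=ctrl.sense()['eef_pos']; cc=(p[0]+71.7,p[1]+6.3)
print(cc)
cups=[(cc,-175,p[2]-39.5),((371,213),0.6,4)]
chk('o14.png',(270,150,360,240),cups,s=7)
chk('o15.png',(180,200,270,290),cups,'top',s=7)
E
```

```text
t 23.1 pos [301.7 204.9 131.5] yaw 4.8 q6 101.0 F [ 0.4 -1.  -2.2] w 7.6
dp [-0.012, -0.01, 0.057] twist -0.002 rows>= 2
(np.float64(373.38874535739944), np.float64(211.2156932980285))
```

View pics/o14.png

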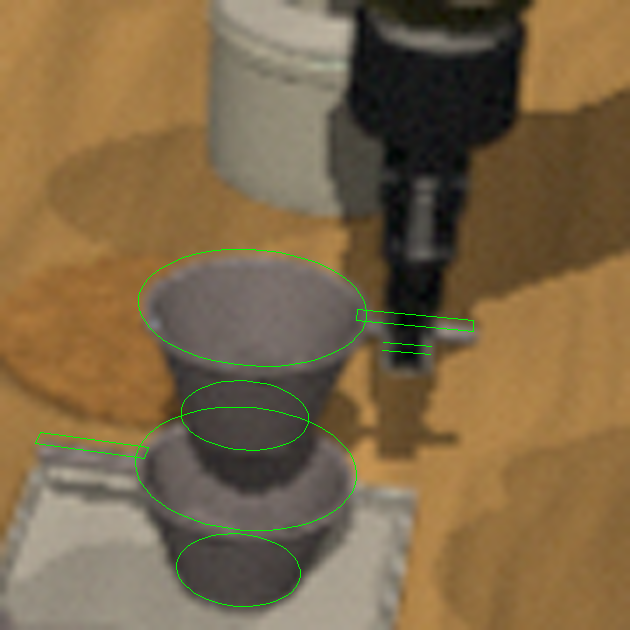

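View pics/o15.png

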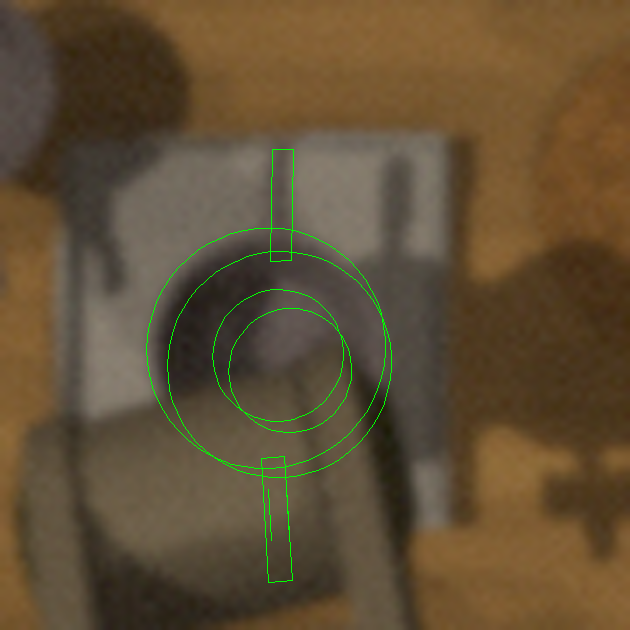

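>>> drive_tool([
  [-0.012,-0.01,0.05],
  [-0.012,-0.01,0.12],
  [-0.012,-0.01,0.2],
  [-0.012,-0.01,0.26],
  [-0.012,-0.01,0.3],
  [-0.012,-0.01,0.325],
  [-0.012,-0.01,0.335],
  [-0.012,-0.01,0.335],
], gripper=[0.0,0.0,0.0,0.0,0.0,0.0,0.0,0.0], twist=[0,0,0,0,0,0,0,0])

```text
time_s: 24.0
eef_pos: [298.8, 207.4, 64.5]
ee_rot: [-0.0, 0.999, 0.042, 0.0]
force: [1.7, 0.3, -2.4]
grip_width: 0.092
```

```bash
python3 - <<'E'
from h import *
go(299.1,206.7,62,5)
S=ctrl.sense(); print(S['wrist_torque'])
chk('o16.png',(270,170,340,240),[],s=8)
E
```

```text
t 24.0 pos [298.8 207.4  64.5] yaw 4.9 q6 101.0 F [ 1.7  0.3 -2.4] w 7.9
dp [0.001, 0.004, 0.013] twist -0.001 rows>= 2
[0.06169787 0.03703773 0.02105447]
```

View pics/o16.png

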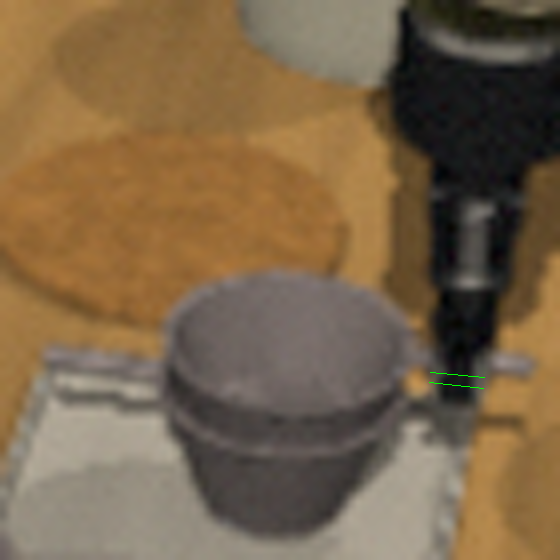

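>>> drive_tool([
  [0,0,0.008],
  [0,0,0.013],
  [0,0,0.013],
  [0,0,0.013],
  [0,0,0.013],
  [0,0,0.013],
  [0,0,0.013],
], gripper=[0.0,0.0,0.0,0.35,0.35,0.35,0.35], twist=[0,0,0,0,0,0,0])

```text
time_s: 24.75
eef_pos: [298.3, 207.3, 61.7]
ee_rot: [0.0, 0.999, 0.042, -0.0]
force: [0.1, 0.2, 0.1]
grip_width: 0.348
```

>>> drive_tool([
  [0,0,-0.08],
  [0,0,-0.25],
  [0,0,-0.45],
  [0,0,-0.5],
  [0,0.2,-0.5],
  [0.1,0.4,-0.5],
  [0.2,0.6,-0.5],
  [0.2,0.6,-0.5],
], gripper=[0.35,0.35,0.35,0.35,0.35,0.35,0.35,0.35], twist=[0,0,0,0,0,0,0,0])

```text
time_s: 25.55
eef_pos: [350.4, 87.7, 161.4]
ee_rot: [0.0, 0.999, 0.04, 0.0]
force: [-0.4, -0.4, 0.6]
grip_width: 0.35
```

```bash
python3 - <<'E'
from h import *
t=cap('top'); s=cap('side')
cups=[((371,213),-175,23),((371,213),0.6,4)]
chk('o17.png',(270,170,340,240),[],s=8)
chk('o18.png',(180,200,270,290),cups,'top',s=6)
for n,p,th in(('A',(614,238),-126),('B',(668,-6),-173),('C',(500,375),-165)):
        r=fitcup(t,p,th); print(n,r[0].round(1),round(r[1],1),r[2],round(r[3],1))
for c in (t,s): print(fitc(c,(371,213),[(52.5,83)],'g',rng=10))
E
```

```text
A [614.5 237.6] -41.8 -126.0 41.0
B [668.2  -6.2] -43.6 -173.0 40.1
C [499.7 375.5] -41.9 -164.5 40.8
(array([369.56813199, 212.95439794]), np.float64(-30.178691864013672))
(array([375.26114325, 219.77138876]), np.float64(-7.303144931793213))
```

View pics/o17.png

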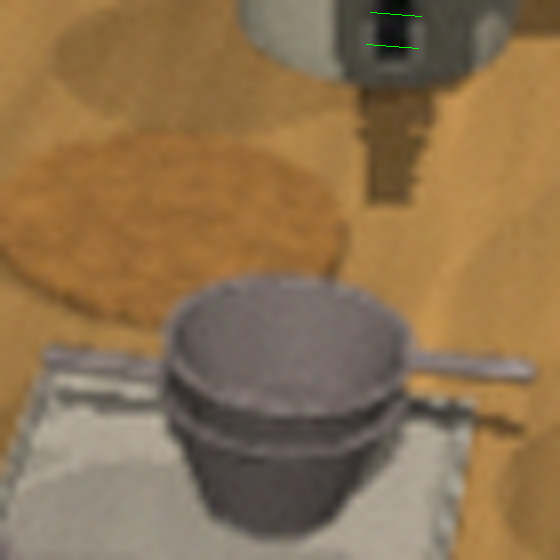

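View pics/o18.png

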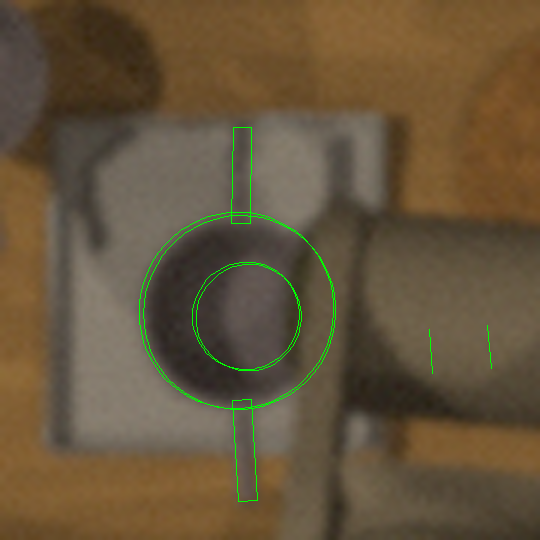

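```bash
python3 - <<'E'
from h import *
go(596.3,-14.8,110,7)
E
```

```text
t 25.8 pos [347.8  91.8 161.3] yaw 4.9 q6 81.0 F [-0.5  0.1 -0.1] w 29.7
dp [1.193, 0.638, 0.255] twist -0.023 rows>= 7
```

>>> drive_tool([
  [0.2,0.1,0],
  [0.4,0.21,0],
  [0.6,0.32,0],
  [0.8,0.42,0],
  [0.97,0.52,0.05],
  [1.0,0.6,0.15],
], gripper=[0.5,0.5,0.5,0.5,0.5,0.5], twist=[-0.023,-0.023,-0.023,-0.023,-0.023,-0.023])

```text
time_s: 26.35
eef_pos: [560.8, -10.8, 131.7]
ee_rot: [0.0, 0.998, 0.062, 0.002]
force: [-0.2, 0.4, -0.3]
grip_width: 0.502
```

```bash
python3 - <<'E'
from h import *
go(596.3,-14.8,110,7)
E
```

```text
t 26.4 pos [560.8 -10.8 131.7] yaw 7.1 q6 70.0 F [-0.2  0.4 -0.3] w 42.6
dp [0.173, 0.041, 0.109] twist 0.001 rows>= 2
```

>>> drive_tool([
  [0.15,0.04,0.05],
  [0.173,0.041,0.109],
  [0.173,0.041,0.109],
  [0.173,0.041,0.109],
  [0.173,0.041,0.109],
], gripper=[0.5,0.5,0.5,0.5,0.5], twist=[0,0,0,0,0])

```text
time_s: 26.85
eef_pos: [592.8, -14.6, 110.8]
ee_rot: [0.0, 0.998, 0.061, 0.0]
force: [-0.5, 0.3, -0.1]
grip_width: 0.496
```

```bash
python3 - <<'E'
from h import *
go(596.3,-14.8,37.5,7)
chk('o19.png',(215,140,285,205),[((668,-6),-173,0)],s=9)
E
```

```text
t 26.9 pos [592.8 -14.6 110.8] yaw 7.0 q6 70.0 F [-0.5  0.3 -0.1] w 42.1
dp [0.017, 0.003, 0.366] twist -0.0 rows>= 3
```

View pics/o19.png

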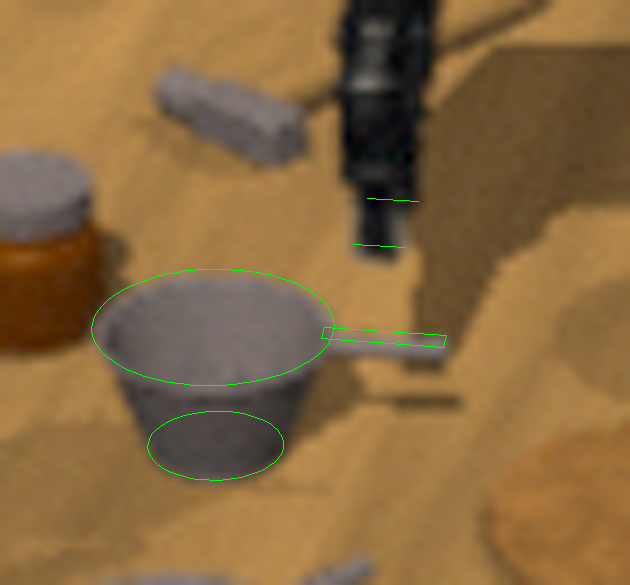

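>>> drive_tool([
  [0.017,0.003,0.12],
  [0.017,0.003,0.26],
  [0.017,0.003,0.35],
  [0.017,0.003,0.366],
  [0.017,0.003,0.366],
  [0.017,0.003,0.366],
  [0.017,0.003,0.366],
  [0.017,0.003,0.366],
  [0.017,0.003,0.366],
  [0.017,0.003,0.366],
  [0.017,0.003,0.366],
], gripper=[0.5,0.5,0.5,0.5,0.0,0.0,0.0,0.0,0.0,0.0,0.0], twist=[0,0,0,0,0,0,0,0,0,0,0], newtons=90)

```text
time_s: 28.0
eef_pos: [597.1, -15.6, 37.9]
ee_rot: [0.0, 0.998, 0.061, 0.001]
force: [-1.8, 0.5, 7.0]
grip_width: 0.088
```

>>> drive_tool([
  [0,0,-0.03],
  [0,0,-0.1],
  [0,0,-0.25],
  [0,0,-0.45],
  [0,0,-0.62],
  [0,0,-0.65],
  [0,0,-0.65],
], gripper=[0.0,0.0,0.0,0.0,0.0,0.0,0.0], twist=[0,0,0,0,0,0,0])

```text
time_s: 28.7
eef_pos: [596.8, -15.6, 167.8]
ee_rot: [0.0, 0.998, 0.061, 0.001]
force: [0.2, 0.3, -1.9]
grip_width: 0.093
```

```bash
python3 - <<'E'
from h import *
a=np.radians(-130)
print(370.3+72*np.cos(a),213.3+72*np.sin(a))
go(370.3+72*np.cos(a),213.3+72*np.sin(a),150,50)
p=ctrl.sense()['eef_pos']
chk('o20.png',(215,110,285,205),[((p[0]+71.5,p[1]+8.8),-173,p[2]-39.5)],s=6)
E
```

```text
324.0192921025692 158.1448000954336
t 28.7 pos [596.8 -15.6 167.8] yaw 6.9 q6 70.0 F [ 0.2  0.3 -1.9] w 7.9
dp [-1.249, -1.027, 0.086] twist -0.478 rows>= 8
```

View pics/o20.png

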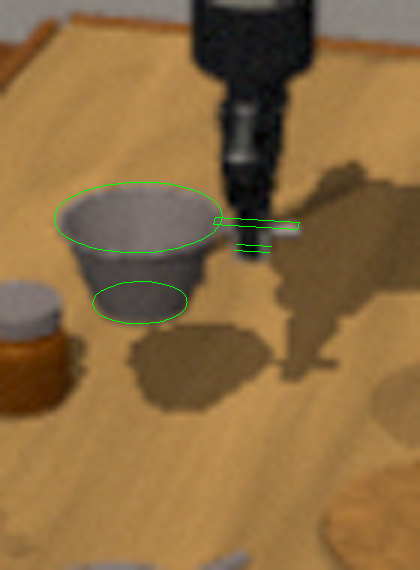

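>>> drive_tool([
  [-0.08,-0.07,0],
  [-0.25,-0.2,0],
  [-0.43,-0.35,0],
  [-0.6,-0.5,0],
  [-0.78,-0.65,0],
  [-0.93,-0.77,0],
  [-0.99,-0.82,0],
  [-0.99,-0.82,0],
], gripper=[0.0,0.0,0.0,0.0,0.0,0.0,0.0,0.0], twist=[-0.05,-0.12,-0.2,-0.28,-0.36,-0.44,-0.478,-0.478])

```text
time_s: 29.55
eef_pos: [378.1, 124.2, 165.6]
ee_rot: [-0.001, 0.906, 0.424, -0.001]
force: [0.5, -0.0, -2.3]
grip_width: 0.095
```

```bash
python3 - <<'E'
from h import *
go(324,158.1,150,50)
E
```

```text
t 29.6 pos [378.1 124.2 165.6] yaw 50.1 q6 41.0 F [ 0.5 -0.  -2.3] w 8.1
dp [-0.043, -0.316, 0.079] twist 0.001 rows>= 3
```

>>> drive_tool([
  [-0.02,-0.1,0.03],
  [-0.03,-0.23,0.06],
  [-0.043,-0.316,0.079],
  [-0.043,-0.316,0.079],
  [-0.043,-0.316,0.079],
  [-0.043,-0.316,0.079],
], gripper=[0.0,0.0,0.0,0.0,0.0,0.0], twist=[0,0,0,0,0,0])

```text
time_s: 30.15
eef_pos: [327.3, 156.9, 150.8]
ee_rot: [0.0, 0.907, 0.422, 0.0]
force: [0.4, 0.2, -1.1]
grip_width: 0.094
```

```bash
python3 - <<'E'
from h import *
go(324,158.1,85,50)
p=ctrl.sense()['eef_pos'];a=np.radians(50)
chk('o21.png',(270,140,350,240),[((p[0]+72*np.cos(a),p[1]+72*np.sin(a)),-130,p[2]-39.5),((370.3,213.3),-175,23)],s=6)
E
```

```text
t 30.1 pos [327.3 156.9 150.8] yaw 49.9 q6 47.0 F [ 0.4  0.2 -1.1] w 8.0
dp [-0.006, -0.017, 0.329] twist -0.001 rows>= 3
```

View pics/o21.png

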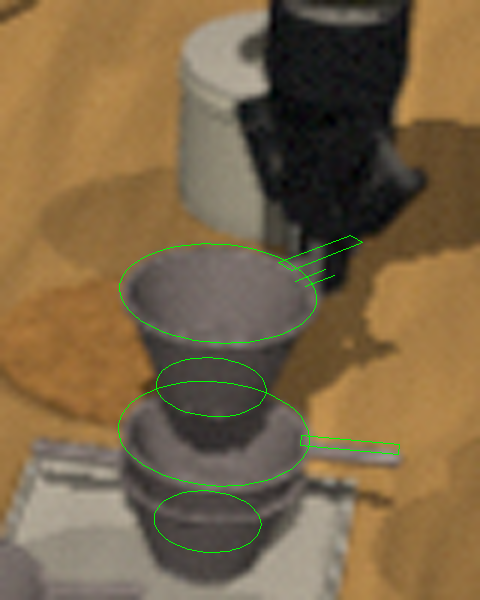

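>>> drive_tool([
  [-0.006,-0.017,0.05],
  [-0.006,-0.017,0.12],
  [-0.006,-0.017,0.2],
  [-0.006,-0.017,0.27],
  [-0.006,-0.017,0.31],
  [-0.006,-0.017,0.33],
  [-0.006,-0.017,0.34],
  [-0.006,-0.017,0.34],
], gripper=[0.0,0.0,0.0,0.0,0.0,0.0,0.0,0.0], twist=[0,0,0,0,0,0,0,0])

```text
time_s: 31.0
eef_pos: [323.3, 158.6, 83.1]
ee_rot: [0.0, 0.906, 0.422, 0.0]
force: [0.1, -0.1, -1.1]
grip_width: 0.092
```

```bash
python3 - <<'E'
from h import *
go(324,158.1,80.5,50)
S=ctrl.sense(); print(S['wrist_torque'])
chk('o22.png',(270,160,350,240),[],s=7)
E
```

```text
t 31.0 pos [323.3 158.6  83.1] yaw 50.0 q6 47.0 F [ 0.1 -0.1 -1.1] w 7.8
dp [0.0, 0.005, 0.013] twist -0.001 rows>= 2
[-0.0705811   0.06425133  0.03098195]
```

View pics/o22.png

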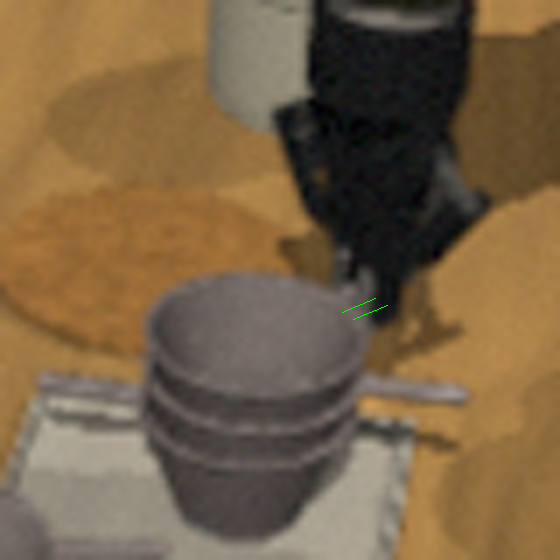

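>>> drive_tool([
  [0,0,0.008],
  [0,0,0.013],
  [0,0,0.013],
  [0,0,0.013],
  [0,0,0.013],
  [0,0,0.013],
  [0,0,0.013],
], gripper=[0.0,0.0,0.0,0.35,0.35,0.35,0.35], twist=[0,0,0,0,0,0,0])

```text
time_s: 31.75
eef_pos: [323.0, 158.7, 80.3]
ee_rot: [0.0, 0.906, 0.422, 0.0]
force: [0.4, -0.7, 0.7]
grip_width: 0.347
```

>>> drive_tool([
  [0,0,-0.08],
  [0,0,-0.25],
  [0,0,-0.45],
  [0,0,-0.5],
  [0,0.2,-0.5],
  [-0.1,0.4,-0.5],
  [-0.2,0.6,-0.5],
  [-0.2,0.6,-0.5],
], gripper=[0.35,0.35,0.35,0.35,0.35,0.35,0.35,0.35], twist=[0,0,0,0,0,0,0,0])

```text
time_s: 32.55
eef_pos: [390.6, 47.2, 179.8]
ee_rot: [0.0, 0.908, 0.42, -0.0]
force: [0.2, 0.4, 0.3]
grip_width: 0.351
```

```bash
python3 - <<'E'
from h import *
t=cap('top')
go(371,213,200)
chk('o23.png',(230,160,350,270),[],s=6)
for n,p,th in(('A',(614,238),-126),('C',(500,375),-165)):
        r=fitcup(t,p,th); print(n,r[0].round(1),round(r[1],1),r[2],round(r[3],1))
print(fitc(t,(371,213),[(52.5,102)],'g',rng=10))
crop(t,'t23.png',150,130,330,290,4)
E
```

```text
t 32.6 pos [389.5  49.1 179.7] yaw 49.7 q6 30.0 F [ 0.2  0.3 -0.4] w 29.7
dp [0.565, -0.601, -0.101] twist 0 rows>= 5
A [614.3 237.1] -41.1 -126.0 39.3
C [484.2 357.6] -37.5 -164.0 33.3
(array([369.6695609 , 208.71235616]), np.float64(-27.518699645996094))
```

View pics/o23.png

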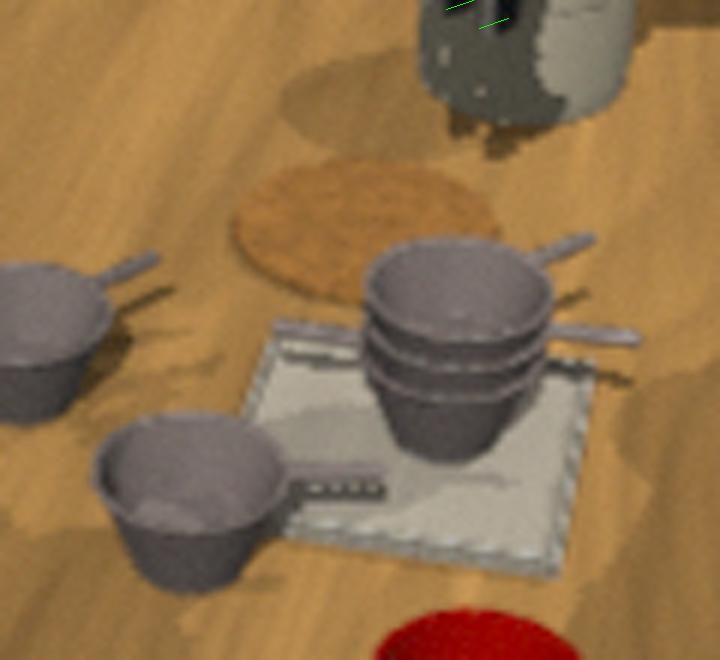

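View pics/t23.png

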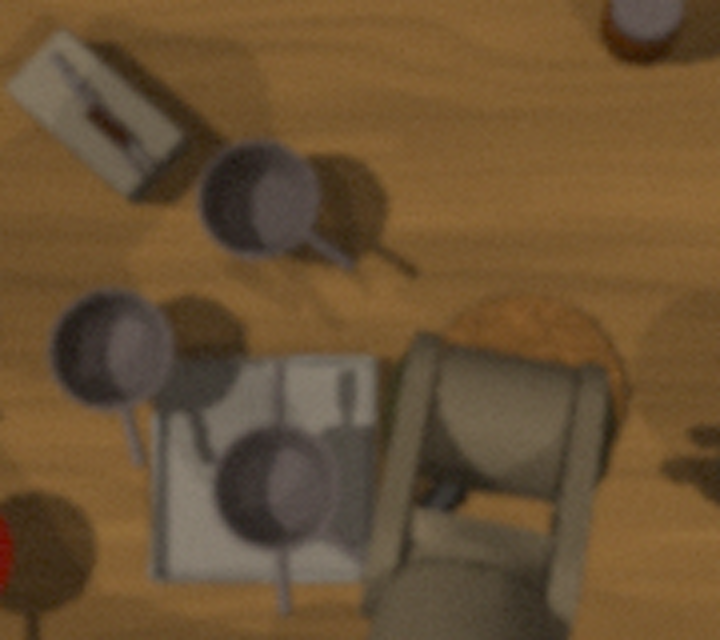

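```bash
python3 - <<'E'
from h import *
t=cap('top')
print(ray(t,*px(276,487,4,150,130),102), ray(t,*px(112,349,4,150,130),60))
r=fitcup(t,(484,357.6),-164);print(r)
x=r[0];a=np.radians(r[2]);g=x+72*np.array([np.cos(a),np.sin(a)]);print(g)
go(g[0],g[1],150,r[2]+180)
chk('o24.png',(150,180,260,270),[(x,r[2],0)],'top',s=7)
E
```

```text
[369.22587779 212.21769495 102.        ] [484.46253022 355.87449319  60.        ]
(array([484.41375416, 357.6588554 ]), np.float64(-38.944610595703125), np.float64(-164.0), np.float32(34.336063))
[415.20291205 337.81296578]
t 32.7 pos [388.7  51.1 179.8] yaw 49.9 q6 30.0 F [ 0.8 -0.5 -1.1] w 29.8
dp [1.182, -0.821, 0.149] twist 0.377 rows>= 7
```

View pics/o24.png

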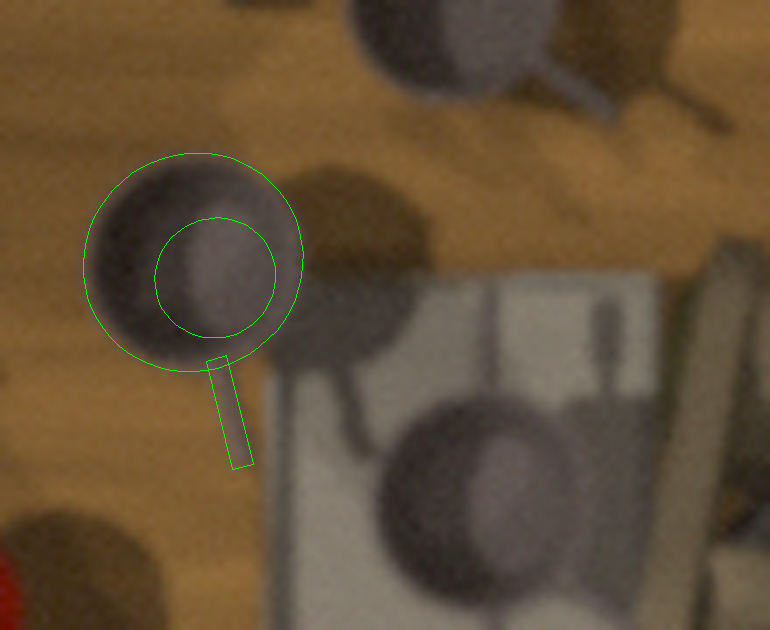

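>>> drive_tool([
  [0.18,-0.12,0],
  [0.38,-0.26,0],
  [0.57,-0.4,0],
  [0.76,-0.53,0],
  [0.95,-0.66,0],
  [1.0,-0.7,0],
  [1.0,-0.7,0],
], gripper=[0.5,0.5,0.5,0.5,0.5,0.5,0.5], twist=[0.06,0.12,0.2,0.28,0.35,0.377,0.377])

```text
time_s: 33.45
eef_pos: [409.2, 296.6, 179.9]
ee_rot: [-0.0, 0.99, 0.142, -0.0]
force: [0.8, -0.4, 0.1]
grip_width: 0.503
```

```bash
python3 - <<'E'
from h import *
go(415.2,337.3,110,16)
E
```

```text
t 33.5 pos [409.2 296.6 179.9] yaw 16.3 q6 96.0 F [ 0.8 -0.4  0.1] w 42.7
dp [0.086, -0.187, 0.349] twist 0.003 rows>= 3
```

>>> drive_tool([
  [0.08,-0.187,0.05],
  [0.086,-0.187,0.2],
  [0.086,-0.187,0.349],
  [0.086,-0.187,0.349],
  [0.086,-0.187,0.349],
  [0.086,-0.187,0.349],
], gripper=[0.5,0.5,0.5,0.5,0.5,0.5], twist=[0,0,0,0,0,0])

```text
time_s: 34.05
eef_pos: [417.5, 334.8, 112.3]
ee_rot: [-0.0, 0.99, 0.14, 0.001]
force: [-0.1, 0.7, 0.5]
grip_width: 0.497
```

```bash
python3 - <<'E'
from h import *
go(415.2,337.3,37.5,16)
chk('o25.png',(230,170,340,270),[((484.4,357.2),-164,0)],s=7)
E
```

```text
t 34.0 pos [417.5 334.8 112.3] yaw 16.0 q6 100.0 F [-0.1  0.7  0.5] w 42.2
dp [-0.009, -0.015, 0.374] twist 0.0 rows>= 3
```

View pics/o25.png

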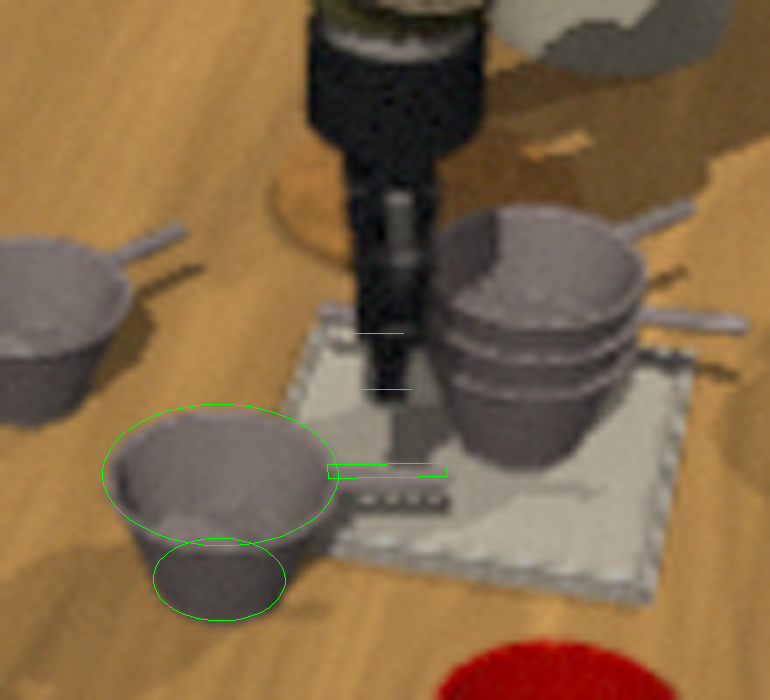

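>>> drive_tool([
  [-0.009,-0.015,0.12],
  [-0.009,-0.015,0.26],
  [-0.009,-0.015,0.355],
  [-0.009,-0.015,0.374],
  [-0.009,-0.015,0.374],
  [-0.009,-0.015,0.374],
  [-0.009,-0.015,0.374],
  [-0.009,-0.015,0.374],
  [-0.009,-0.015,0.374],
  [-0.009,-0.015,0.374],
  [-0.009,-0.015,0.374],
], gripper=[0.5,0.5,0.5,0.5,0.0,0.0,0.0,0.0,0.0,0.0,0.0], twist=[0,0,0,0,0,0,0,0,0,0,0], newtons=90)

```text
time_s: 35.2
eef_pos: [414.7, 337.5, 36.8]
ee_rot: [-0.0, 0.99, 0.14, 0.001]
force: [-2.5, -0.3, 7.8]
grip_width: 0.096
```

>>> drive_tool([
  [0,0,-0.03],
  [0,0,-0.1],
  [0,0,-0.25],
  [0,0,-0.45],
  [0,0,-0.65],
  [0,0,-0.75],
  [0,0,-0.75],
  [0,0,-0.75],
], gripper=[0.0,0.0,0.0,0.0,0.0,0.0,0.0,0.0], twist=[0,0,0,0,0,0,0,0])

```text
time_s: 36.0
eef_pos: [413.7, 336.8, 184.8]
ee_rot: [0.0, 0.99, 0.139, -0.001]
force: [-0.4, -0.3, -1.9]
grip_width: 0.091
```

```bash
python3 - <<'E'
from h import *
a=np.radians(-85)
print(369.6+72*np.cos(a),212.7+72*np.sin(a))
go(369.6+72*np.cos(a),212.7+72*np.sin(a),187,95)
p=ctrl.sense()['eef_pos'];a=np.radians(16)
chk('o26.png',(220,100,340,230),[((p[0]+72*np.cos(a),p[1]+72*np.sin(a)),-164,p[2]-39)],s=5)
E
```

```text
375.8752134778314 140.9739817373943
t 36.0 pos [413.7 336.8 184.8] yaw 16.0 q6 101.0 F [-0.4 -0.3 -1.9] w 7.7
dp [-0.452, 0.889, -0.01] twist -0.877 rows>= 11
```

View pics/o26.png

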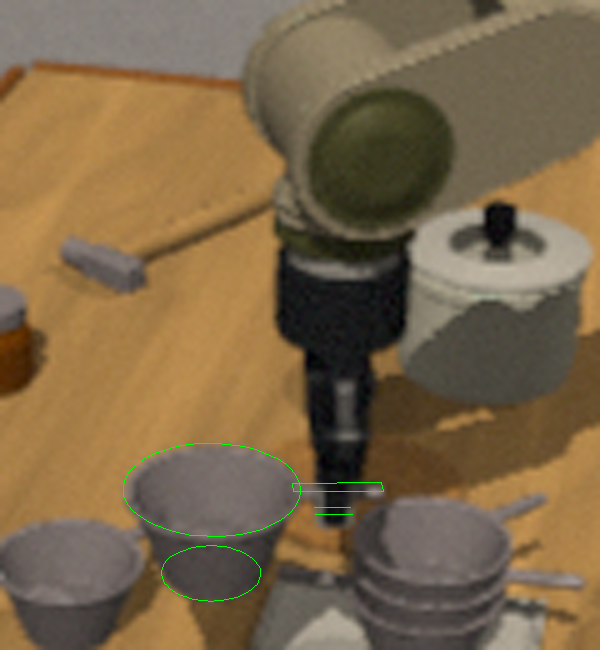

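>>> drive_tool([
  [-0.03,0.06,0],
  [-0.08,0.16,0],
  [-0.13,0.26,0],
  [-0.18,0.36,0],
  [-0.23,0.46,0],
  [-0.28,0.56,0],
  [-0.33,0.66,0],
  [-0.38,0.76,0],
  [-0.43,0.84,0],
  [-0.452,0.889,0],
  [-0.452,0.889,0],
  [-0.452,0.889,0],
  [-0.452,0.889,0],
  [-0.452,0.889,0],
], gripper=[0.0,0.0,0.0,0.0,0.0,0.0,0.0,0.0,0.0,0.0,0.0,0.0,0.0,0.0], twist=[-0.04,-0.1,-0.18,-0.26,-0.34,-0.42,-0.5,-0.58,-0.66,-0.74,-0.82,-0.877,-0.877,-0.877])

```text
time_s: 37.45
eef_pos: [376.1, 141.2, 184.9]
ee_rot: [-0.001, 0.677, 0.736, -0.001]
force: [-0.5, -0.1, -1.8]
grip_width: 0.089
```

```bash
python3 - <<'E'
from h import *
go(375.9,141,103,95)
p=ctrl.sense()['eef_pos'];a=np.radians(95)
cups=[((p[0]+72*np.cos(a),p[1]+72*np.sin(a)),-85,p[2]-39),((369.6,212.7),-130,42)]
chk('o27.png',(270,120,350,240),cups,s=5)
chk('o28.png',(180,200,270,290),cups,'top',s=6)
E
```

```text
t 37.5 pos [376.1 141.2 184.9] yaw 94.8 q6 -1.0 F [-0.5 -0.1 -1.8] w 7.6
dp [-0.001, -0.0, 0.409] twist -0.002 rows>= 3
```

View pics/o27.png

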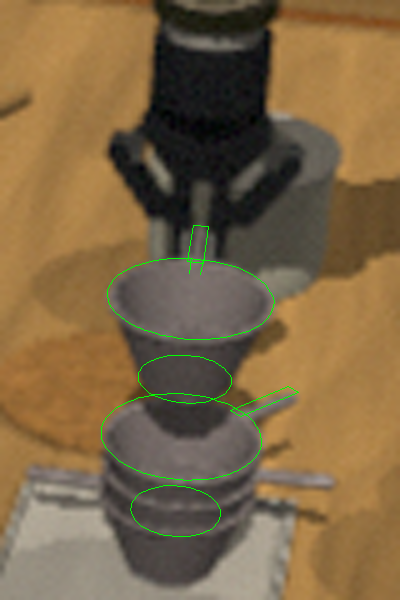

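View pics/o28.png

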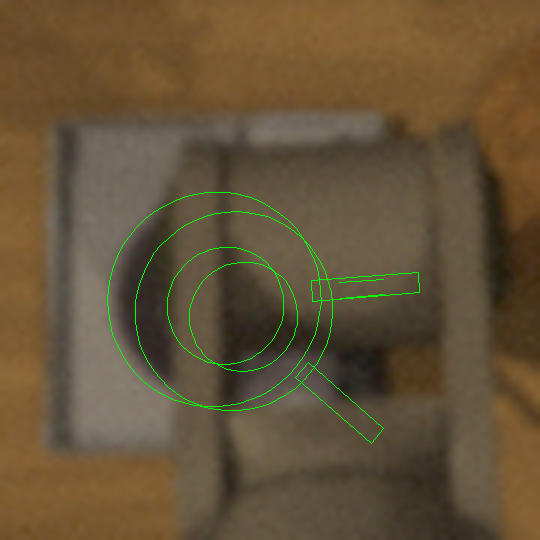

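>>> drive_tool([
  [0,0,0.05],
  [0,0,0.12],
  [0,0,0.2],
  [0,0,0.28],
  [0,0,0.34],
  [0,0,0.38],
  [0,0,0.405],
  [0,0,0.415],
  [0,0,0.415],
], gripper=[0.0,0.0,0.0,0.0,0.0,0.0,0.0,0.0,0.0], twist=[0,0,0,0,0,0,0,0,0])

```text
time_s: 38.45
eef_pos: [376.5, 141.3, 102.7]
ee_rot: [0.0, 0.676, 0.737, 0.0]
force: [-0.2, 0.5, -2.1]
grip_width: 0.093
```

```bash
python3 - <<'E'
from h import *
go(375.9,141,99,95)
S=ctrl.sense(); print(S['wrist_torque'])
chk('o29.png',(270,150,350,240),[],s=6)
E
```

```text
t 38.5 pos [376.5 141.3 102.7] yaw 95.0 q6 -1.0 F [-0.2  0.5 -2.1] w 7.9
dp [-0.001, -0.003, 0.019] twist -0.0 rows>= 2
[-0.1576361  -0.0039686   0.00570871]
```

View pics/o29.png

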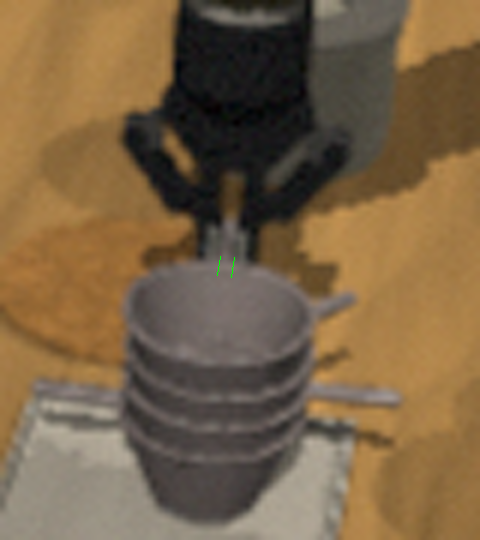

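>>> drive_tool([
  [0,0,0.01],
  [0,0,0.018],
  [0,0,0.018],
  [0,0,0.018],
  [0,0,0.018],
  [0,0,0.018],
  [0,0,0.018],
], gripper=[0.0,0.0,0.0,0.35,0.35,0.35,0.35], twist=[0,0,0,0,0,0,0])

```text
time_s: 39.2
eef_pos: [376.5, 141.3, 99.2]
ee_rot: [0.0, 0.676, 0.737, 0.0]
force: [-0.6, -0.1, -0.0]
grip_width: 0.35
```

>>> drive_tool([
  [0,0,-0.08],
  [0,0,-0.25],
  [0,0,-0.45],
  [-0.1,0,-0.45],
  [-0.3,0.1,-0.45],
  [-0.5,0.3,-0.45],
  [-0.5,0.5,-0.45],
  [-0.5,0.5,-0.45],
], gripper=[0.35,0.35,0.35,0.35,0.35,0.35,0.35,0.35], twist=[0,0,0,0,0,0,0,0])

```text
time_s: 40.0
eef_pos: [488.1, 48.9, 188.1]
ee_rot: [0.0, 0.677, 0.736, 0.0]
force: [-0.4, -0.2, 0.2]
grip_width: 0.347
```

```bash
python3 - <<'E'
from h import *
t=cap('top')
chk('o30.png',(220,140,350,250),[],s=6)
r=fitcup(t,(614,237),-126); print(r)
x=r[0];a=np.radians(r[2]);g=x+72*np.array([np.cos(a),np.sin(a)]);print(g)
go(g[0],g[1],110,r[2]+180)
print(fitc(t,(370,213),[(52.5,121)],'g',rng=8))
crop(t,'t30.png',150,130,330,290,4.4)
E
```

```text
(array([615.09264278, 238.27753219]), np.float64(-41.66279983520508), np.float64(-126.0), np.float32(40.389046))
[572.77210461 180.02830859]
t 40.1 pos [484.6  50.2 188.4] yaw 95.0 q6 -13.0 F [-0.6  0.3  0.5] w 29.2
dp [0.608, 0.496, 0.392] twist 0.455 rows>= 6
(array([369.3472509 , 207.87493727]), np.float64(-30.402482986450195))
```

View pics/o30.png

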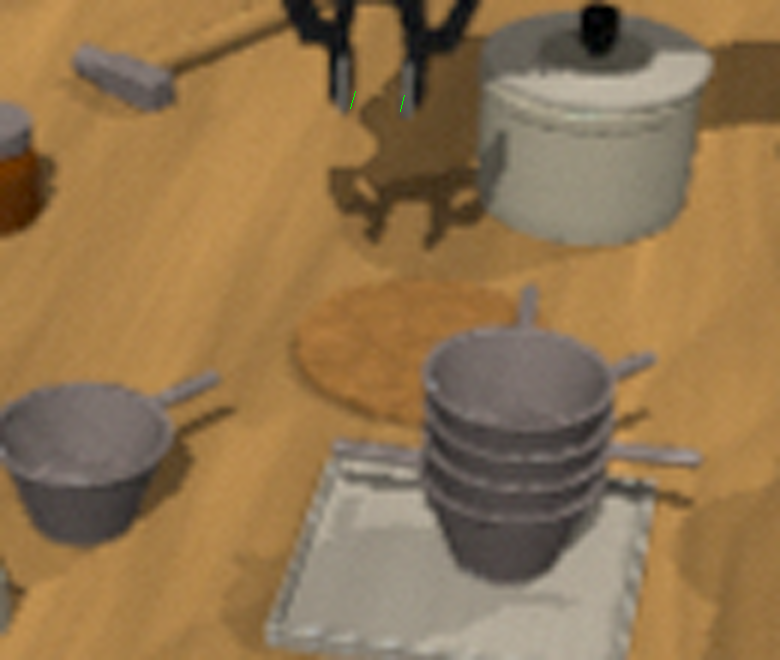

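View pics/t30.png

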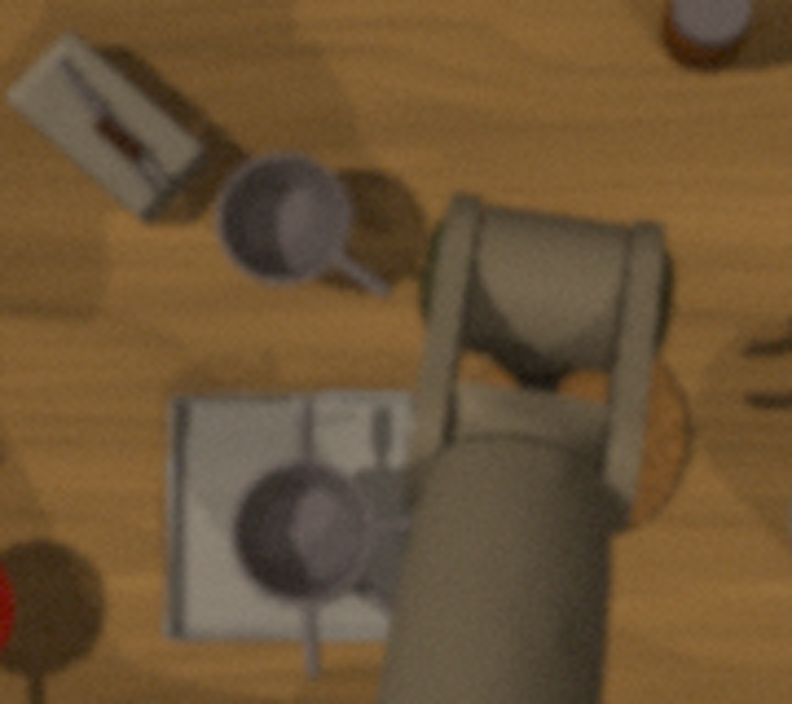

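>>> drive_tool([
  [0.15,0.12,0],
  [0.3,0.25,0],
  [0.45,0.37,0],
  [0.58,0.47,0.1],
  [0.6,0.49,0.3],
  [0.6,0.49,0.38],
  [0.6,0.49,0.38],
  [0.6,0.49,0.38],
  [0.6,0.49,0.38],
], gripper=[0.5,0.5,0.5,0.5,0.5,0.5,0.5,0.5,0.5], twist=[0.08,0.16,0.24,0.32,0.4,0.455,0.455,0.455,0.455])

```text
time_s: 41.0
eef_pos: [572.4, 178.3, 115.0]
ee_rot: [0.001, 0.891, 0.455, 0.001]
force: [-0.5, 0.5, 0.6]
grip_width: 0.5
```

```bash
python3 - <<'E'
from h import *
go(572.3,179.6,37.5,54)
print(ray(cap('top'),*px(303.5,531,4.4,150,130),121))
chk('o31.png',(210,150,300,240),[((614.6,237.8),-126,0)],s=7)
E
```

```text
t 41.0 pos [572.4 178.3 115. ] yaw 54.1 q6 42.0 F [-0.5  0.5  0.6] w 42.5
dp [0.004, -0.005, 0.388] twist 0.001 rows>= 3
[371.587632   210.68595534 121.        ]
```

View pics/o31.png

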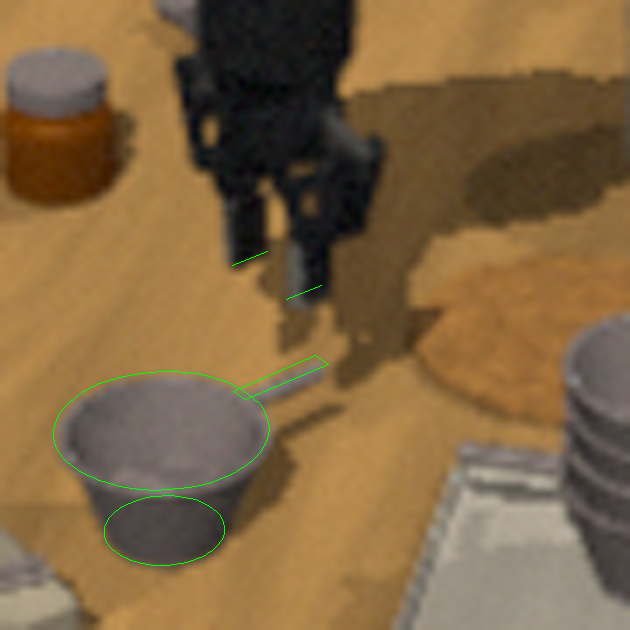

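>>> drive_tool([
  [0.004,-0.005,0.12],
  [0.004,-0.005,0.26],
  [0.004,-0.005,0.36],
  [0.004,-0.005,0.388],
  [0.004,-0.005,0.388],
  [0.004,-0.005,0.388],
  [0.004,-0.005,0.388],
  [0.004,-0.005,0.388],
  [0.004,-0.005,0.388],
  [0.004,-0.005,0.388],
  [0.004,-0.005,0.388],
], gripper=[0.5,0.5,0.5,0.5,0.0,0.0,0.0,0.0,0.0,0.0,0.0], twist=[0,0,0,0,0,0,0,0,0,0,0], newtons=90)

```text
time_s: 42.2
eef_pos: [572.2, 179.5, 36.7]
ee_rot: [0.0, 0.891, 0.454, 0.001]
force: [-1.4, -1.5, 6.7]
grip_width: 0.091
```

>>> drive_tool([
  [0,0,-0.03],
  [0,0,-0.1],
  [0,0,-0.25],
  [0,0,-0.45],
  [0,0,-0.65],
  [0,0,-0.82],
  [0,0,-0.82],
  [0,0,-0.82],
], gripper=[0.0,0.0,0.0,0.0,0.0,0.0,0.0,0.0], twist=[0,0,0,0,0,0,0,0])

```text
time_s: 43.0
eef_pos: [571.5, 179.5, 200.1]
ee_rot: [0.0, 0.891, 0.454, 0.0]
force: [-0.1, -1.1, -2.8]
grip_width: 0.093
```

```bash
python3 - <<'E'
from h import *
a=np.radians(-45)
print(370+72*np.cos(a),212.6+72*np.sin(a))
go(370+72*np.cos(a),212.6+72*np.sin(a),200,135)
p=ctrl.sense()['eef_pos'];a=np.radians(54)
chk('o32.png',(200,80,340,230),[((p[0]+72*np.cos(a),p[1]+72*np.sin(a)),-126,p[2]-38.5)],s=4)
E
```

```text
420.91168824543144 161.6883117545686
t 43.0 pos [571.5 179.5 200.1] yaw 54.0 q6 42.0 F [-0.1 -1.1 -2.8] w 7.9
dp [-0.515, -0.557, -0.0] twist -0.9 rows>= 11
```

View pics/o32.png

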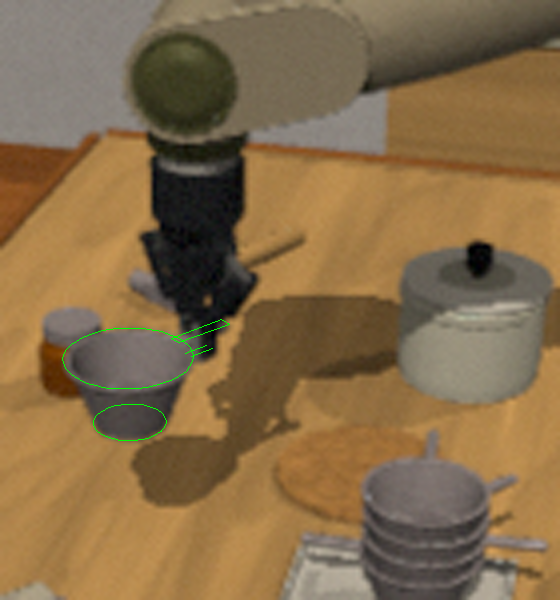

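>>> drive_tool([
  [-0.03,-0.03,0],
  [-0.08,-0.08,0],
  [-0.13,-0.14,0],
  [-0.18,-0.2,0],
  [-0.24,-0.26,0],
  [-0.3,-0.32,0],
  [-0.36,-0.38,0],
  [-0.41,-0.44,0],
  [-0.46,-0.5,0],
  [-0.5,-0.54,0],
  [-0.515,-0.557,0],
  [-0.515,-0.557,0],
  [-0.515,-0.557,0],
  [-0.515,-0.557,0],
], gripper=[0.0,0.0,0.0,0.0,0.0,0.0,0.0,0.0,0.0,0.0,0.0,0.0,0.0,0.0], twist=[-0.04,-0.1,-0.18,-0.26,-0.34,-0.42,-0.5,-0.58,-0.66,-0.74,-0.82,-0.9,-0.9,-0.9])

```text
time_s: 44.45
eef_pos: [420.7, 161.6, 198.8]
ee_rot: [-0.001, 0.384, 0.923, -0.0]
force: [-0.6, 0.3, -2.8]
grip_width: 0.093
```

```bash
python3 - <<'E'
from h import *
go(420.9,161.7,121,135)
p=ctrl.sense()['eef_pos'];a=np.radians(135)
cups=[((p[0]+72*np.cos(a),p[1]+72*np.sin(a)),-45,p[2]-38.5),((370,212.6),-85,61)]
chk('o33.png',(260,100,350,240),cups,s=5)
chk('o34.png',(180,180,280,290),cups,'top',s=6)
E
```

```text
t 44.5 pos [420.7 161.6 198.8] yaw 134.8 q6 -39.0 F [-0.6  0.3 -2.8] w 7.9
dp [-0.001, 0.001, 0.389] twist -0.002 rows>= 3
```

View pics/o33.png

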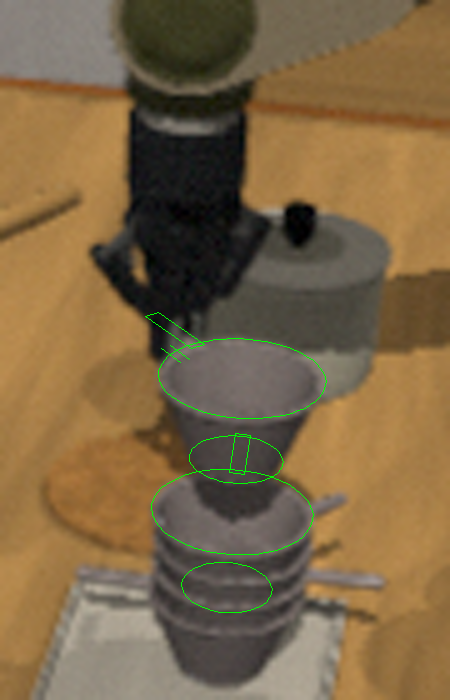

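View pics/o34.png

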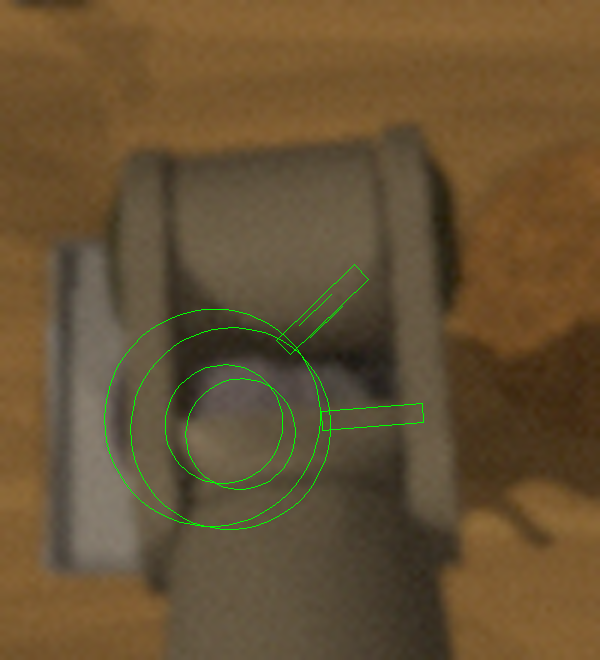

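>>> drive_tool([
  [0,0,0.05],
  [0,0,0.12],
  [0,0,0.2],
  [0,0,0.27],
  [0,0,0.33],
  [0,0,0.365],
  [0,0,0.385],
  [0,0,0.389],
  [0,0,0.389],
], gripper=[0.0,0.0,0.0,0.0,0.0,0.0,0.0,0.0,0.0], twist=[0,0,0,0,0,0,0,0,0])

```text
time_s: 45.45
eef_pos: [421.2, 161.7, 121.9]
ee_rot: [0.0, 0.383, 0.924, 0.0]
force: [-0.6, 0.1, -1.7]
grip_width: 0.094
```

```bash
python3 - <<'E'
from h import *
go(420.9,161.7,118,135)
S=ctrl.sense(); print(S['wrist_torque'])
chk('o35.png',(260,140,350,240),[],s=6)
E
```

```text
t 45.5 pos [421.2 161.7 121.9] yaw 135.0 q6 -39.0 F [-0.6  0.1 -1.7] w 8.0
dp [0.001, -0.001, 0.02] twist 0.0 rows>= 2
[-0.10387866 -0.14588067  0.02132336]
```

View pics/o35.png

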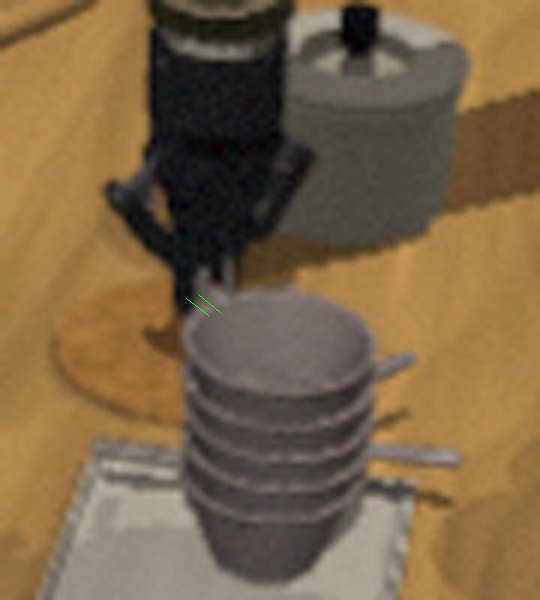

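>>> drive_tool([
  [0,0,0.01],
  [0,0,0.019],
  [0,0,0.019],
  [0,0,0.019],
  [0,0,0.019],
  [0,0,0.019],
  [0,0,0.019],
], gripper=[0.0,0.0,0.0,0.35,0.35,0.35,0.35], twist=[0,0,0,0,0,0,0])

```text
time_s: 46.2
eef_pos: [421.0, 161.7, 118.0]
ee_rot: [0.0, 0.383, 0.924, 0.0]
force: [-0.2, -0.1, 0.4]
grip_width: 0.349
```

>>> drive_tool([
  [0,0,-0.08],
  [0,0,-0.25],
  [0,0,-0.45],
  [-0.1,0,-0.5],
  [-0.3,0,-0.5],
  [-0.5,0,-0.5],
  [-0.7,0,-0.5],
  [-0.8,0,-0.5],
  [-0.8,0,-0.5],
], gripper=[0.35,0.35,0.35,0.35,0.35,0.35,0.35,0.35,0.35], twist=[0,0,0,0,0,0,0,0,0])

```text
time_s: 47.1
eef_pos: [535.3, 46.7, 217.3]
ee_rot: [-0.0, 0.384, 0.923, -0.0]
force: [-0.2, 0.4, 0.1]
grip_width: 0.352
```

```bash
python3 - <<'E'
from h import *
go(420.9,161.7,118,135)
t=cap('top','tz.png'); s=cap('side')
cv=[]
for z in (4,23,42,61,80): cv.append(circ((370,212.8),52.5,z+60))
overlay(s,cv,'o36.png',265,160,335,240,7)
crop(s,'s36.png',200,110,350,250,4)
crop(t,'t36.png',150,120,450,290,2.6)
E
```

```text
t 47.1 pos [535.3  46.7 217.3] yaw 134.9 q6 -52.0 F [-0.2  0.4  0.1] w 29.9
dp [0.811, 0.0, 0.497] twist -0.001 rows>= 5
```

View pics/s36.png

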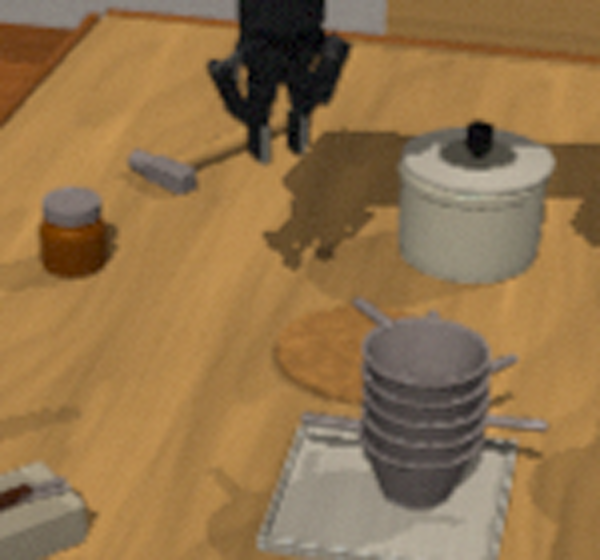

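View pics/o36.png

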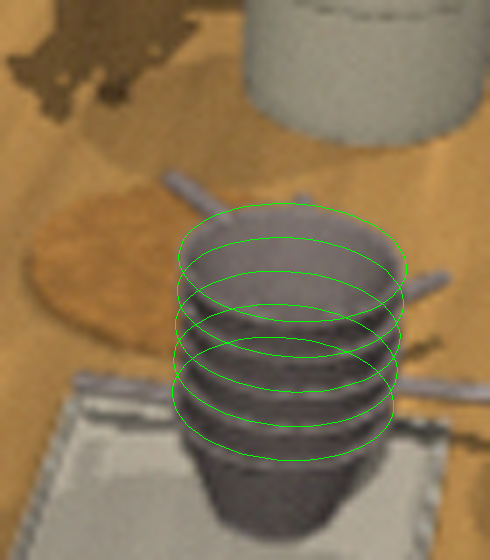

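View pics/t36.png

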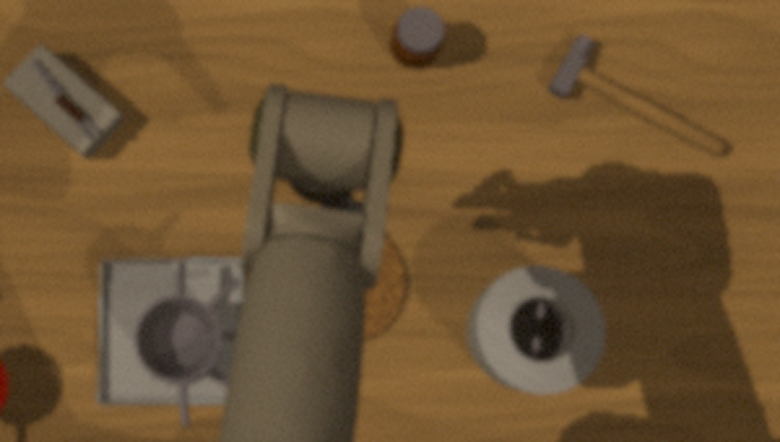

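```bash
python3 - <<'E'
from h import *
t=cap('top')
print(fitc(t,(389,-229),[(78,107)],'sat'))
job.finish_job()
E
```

```text
(array([ 388.56745321, -230.33941542]), np.float64(-39.8055305480957))
the job is handed in; nothing more can be done
```

The job is done and handed in at about 47 s of the 210 s allowed.

**What I did**
- I lifted the lid onto the cork mat and lowered the basket upright into the pot by its hoop. Then I put the lid back on.
- All four loose steel cups were present. I carried each one by its handle into the cup on the tray, with the handles fanned out so the fingers had room.
- One cup was knocked about 24 mm aside during the run. I measured its new place before picking it up.

**What the last checks showed**
- **Stack:** the last side picture shows five evenly stepped, level rims standing on the tray. The heights fit the expected 19 mm steps.
- **Lid:** it is back within half a pixel of its original place in the side picture. Its fitted centre is (388.6, -230.3), within 2 mm of where I set it down.
- **Bystanders:** I did not touch the brick, the jar or the hammer, and by eye they look unmoved in the last pictures.
- **Gripper:** it was clear of everything, with no outside force on it.

**What disagreed or was not checked**
- **Cameras:** the two cameras disagreed by 3 to 6 mm on the cups and basket. I mostly relied on the top camera, because where the arm gave a check (the lid on the mat and the basket grasp) it was within about 2 mm.
- **Top cup fit:** the automatic circle fit on the upper cups was about 5 mm off where the arm had set them. I went by the arm's position and the picture instead.
- **Basket:** I could not see it once the lid was on. It was upright in the last picture before that.

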